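# Lay out the rock lumps in order of size on the grading board

## Robot

A 7-joint arm with a two-finger parallel gripper is mounted at the origin on a cart in front of the work surface, level with it; the furniture and walls round the work are solid. World frame = base frame: x ahead of the robot, y to its left, z up, the work surface at z = 0. Lengths are in m, angles in rad, forces in N, time in s.
With the tool pointing down it reaches from about 0.425 to 0.875 m from the base axis. Payload 8.4 kg.
Tool frame: the origin (TCP) lies between the finger pads; the fingertips stand 14 mm ahead of it and the grasp point (between the pads) lies 5 mm behind it; z points along the fingers, y is the direction in which the jaws open and shut (so a half turn about z gives the same grasp; the last joint's range is limited). The gripper opens to 87 mm and grips with 3 to 60 N. Pads are 19 mm wide; open, the fingers measure 117 mm over their backs; the gripper's body (75 mm by 190 mm) begins 51 mm behind the grasp point.
Start: joints at [-1.2, 0.333, 0.04, 1.465, -0.013, 1.343, -0.059], TCP at [0.294, 0.58, 0.237] pointing down, gripper open.
Joint ranges: [-2.58, 2.58], [-0.38, 2.09], [-1.3, 1.39], [0.25, 2.4], [-1.5, 4.64], [0.08, 2.09], [-2.65, 2.65]. Speed limits (rad/s): [2.22, 2.22, 2.79, 2.79, 3.14, 3.14, 3.14].

## Interface

Orientations are given as a unit quaternion [x, y, z, w].
In Python, from plant import robot, vision gives the robot as it stands. The module is installed in compiled form; this text tells all that it offers.
- The arm moves only by the tool move_arm, never from a script. Its argument "motion" is a list of rows, each a list of 7 numbers: the turn, a rotation vector about the tool's x, y, z in rad, then the shift along the tool's x, y, z in mm, then the closure, from 0 (fully open) to 1 (shut). In form: [[ax, ay, az, x, y, z, jaw], ...]. A call has 1 to 5 rows; each row shifts and turns the commanded pose from where the row before left it, along the tool's axes as they then stand; what a row does not reach is not made up. A row lasts 1/10 s, in which the tool goes at most 50 mm and 8.59 degrees, less where a joint would pass 70% of its speed; a pose out of reach is approached as far as the arm can. A call is refused whole if a number of a shift passes 50 or a number of a turn 0.15, either way. A call with a gripper value outside its range is refused whole. The fingers move at their own pace and stop on an object; "grip_force" is the grip in N (left out, the last holds). Time passes only in rows, so rows that do not move let the fingers close. It gives the time, the measured TCP pose, the force and the opening at its end, in the units of the state.
- robot.sense(): the state, without advancing time (a new reading comes with each control period).
- vision.grab_frame(name): name is "scene" or "top"; returns a dict with "img" (384x512x3 uint8, red, green, blue), "mtx" (3x3 intrinsics, pixels), "cam_to_world" (4x4, takes a point from camera to world coordinates). Camera axes: x right, y up, looking along -z (the intrinsics and any distortion apply to the point x, -y, -z); pixel columns grow to the right and rows downward; lengths in m; the calibration is good to about 2 mm. A picture is of the moment at which its call begins. There is no depth.
- robot.close_job(): hands the job in, once; it reports no verdict.
The state is a dict: "time": time; "q": joint angles; "qd": joint speeds; "joint_torque": joint torques, N m; "position": TCP position; "eef_rot": TCP orientation; "contact_force": force on the tool from outside, world axes, zero at the start; "moment": the same for the moment, N m; "grip_width": finger opening in m.
Only numpy, scipy, OpenCV 4.12 (cv2) and the standard library are available. Lean on these libraries where they do the work, as an engineer would, in place of code of your own. Each camera call takes 0.05 s, during which the arm holds its last target.

## Task

Lay the four loose lumps of rock out in a size series on the grading board for the record photograph, one in the middle of each round felt pad: the smallest on the pad beside the upright steel post, then the next larger on each pad, so that the largest ends on the pad farthest from the post. Leave each lump lying the same way up as you found it.

Things in the scene. Friction and masses are not known exactly. Their poses are not given: they have to be found in the camera images.
- clod_f: The smallest lump: a dark brown clod, 34x36 mm, 21 mm high. Narrowest (26 to 30 mm) between two flanks that face 30 deg from its own +x, turned counter-clockwise seen from above (towards +y), and the opposite way. Origin: centre of its underside, z up, x and y along the length and width given here (x first).
- chalk_b: The second smallest lump: pale grey-white chalk with a pointed end, 43x43 mm, 24 mm high. Narrowest and steepest-sided (32 mm) between two flanks that face its own x axis turned by 60 deg counter-clockwise seen from above, and the opposite way; the middle between these flanks lies 4 mm from the origin towards the +x,+y flank. Steep up to about 14 mm, then it slopes in. Origin: centre of its underside, z up, x and y along the length and width given here (x first).
- stone_b: The second largest lump: rounded pinkish-tan rock, 44x60 mm, 46 mm high. Narrowest (44 mm) along its own x axis, sides steep between 10 and 25 mm up. Origin: centre of its underside, z up, x and y along the length and width given here (x first).
- stone_c: The largest lump: pinkish-tan rock that rises to a peak, 72x74 mm, 71 mm high, about 0.46 kg. Its steepest sides face its own +y and -y: between them it measures 70 mm at 18 mm up, 66 mm at 28 mm and 60 mm at 43 mm. Origin: centre of its underside, z up, x and y along the length and width given here (x first).
- board: Grading board, fixed: a light plywood strip 390 mm long and 100 mm wide, 8 mm thick, with aluminium nosings 10 mm high along both long edges. Its long axis is its own y; origin at the centre of its underside on the bench. It carries four grey felt pads in a row, 85 mm apart, with a post beyond one end pad and a flat plate beyond the other.
- post: Steel post standing upright at one end of the row of pads (which end differs from start to start), 50 mm beyond the centre of the end pad; fixed, 15 mm thick at its dark head, 22 mm at its foot, 40 mm high. The other end has only a flat dark plate 3 mm thick. Origin: centre of its foot.
- pad_a: Round grey felt pad, 66 mm across, 2 mm thick, fixed on the board, its top 10 mm above the bench; the one at the board's +y end. All four look alike. Origin: centre of its underside, 8 mm above the bench.
- pad_b: Round grey felt pad, 66 mm across, 2 mm thick, fixed on the board, its top 10 mm above the bench; the one second from the board's +y end. All four look alike. Origin: centre of its underside, 8 mm above the bench.
- pad_c: Round grey felt pad, 66 mm across, 2 mm thick, fixed on the board, its top 10 mm above the bench; the one second from the board's -y end. All four look alike. Origin: centre of its underside, 8 mm above the bench.
- pad_d: Round grey felt pad, 66 mm across, 2 mm thick, fixed on the board, its top 10 mm above the bench; the one at the board's -y end. All four look alike. Origin: centre of its underside, 8 mm above the bench.

How it is judged:
By the outcome, as a careful person would: the job done as asked, in the order asked, and still so for the second after the job is handed in, with the robot touching nothing.
It also fails if it takes over 118 s, if anything falls off the work surface, if the arm or the gripper's body presses on something with over 40 N, if the wrist force passes 120 N, or if a joint passes its speed limit or range.

## Working session

There is one attempt and no reset: what is moved stays moved. The work goes in short steps, Python scripts to look and compute and a tool call to move; the robot and the scene stay as the last step left them, time stands still between calls to the robot, and variables do not carry over. Pictures are saved under pics/ and viewed, and the job is handed in when it is done.

Besides the shell and the picture viewer there is one more tool, called after ">>>" by a JSON object that holds its "fn" and its "kwargs". move_arm: Moves the arm, as the interface text tells. Its arguments: {"type":"object","properties":{"motion":{"type":"array"},"grip_force":{"type":"number"}},"required":["motion"]}

```bash
mkdir -p pics; python3 - <<'E'
from plant import robot, vision
import cv2
s=robot.sense();print(s)
for n in("scene","top"):
    f=vision.grab_frame(n);cv2.imwrite(f"pics/{n}0.png",cv2.resize(f["img"][:,:,::-1],(768,576),interpolation=cv2.INTER_CUBIC));print(f["mtx"],f["cam_to_world"],f.keys())
E
```

```text
{'time': 0.0, 'q': array([-1.20020235,  0.33390725,  0.03989314,  1.46626003, -0.0134002 ,
        1.34328103, -0.05848438]), 'qd': array([ 9.72053944e-04, -6.74992477e-04, -6.64989590e-04,  1.53065353e-04,
       -7.42566833e-04,  9.56456670e-05, -1.80681153e-03]), 'joint_torque': array([-7.58395963e-04, -6.56373739e+01,  1.33491788e+00, -4.03793049e+01,
       -5.96963055e-02,  4.50634968e-02,  1.53711771e-04]), 'position': array([0.29409454, 0.57917398, 0.23566738]), 'eef_rot': array([ 2.32752348e-01,  9.72535713e-01, -7.84215185e-04, -1.28974931e-04]), 'contact_force': array([-0.54858974, -0.22273097, -0.85157232]), 'moment': array([ 0.00968854, -0.09395788, -0.00148729]), 'grip_width': 0.08684728846855773}
[[438.8961976    0.         251.26556836]
 [  0.         438.8961976  189.72508757]
 [  0.           0.           1.        ]] [[ 0.68489198  0.3141855  -0.65742715 -0.30154779]
 [-0.72862829  0.30135266 -0.61505071 -0.9576851 ]
 [ 0.00487741  0.90026332  0.43531847  0.59151925]
 [ 0.          0.          0.          1.        ]] dict_keys(['img', 'mtx', 'cam_to_world'])
[[365.58380725   0.         256.49975794]
 [  0.         365.58380725 192.12129932]
 [  0.           0.           1.        ]] [[-0.00941595  0.98597722 -0.1666141   0.40490831]
 [-0.99950376 -0.00427134  0.03120888 -0.14283909]
 [ 0.03005957  0.16682528  0.98552816  0.87564424]
 [ 0.          0.          0.          1.        ]] dict_keys(['img', 'mtx', 'cam_to_world'])
```

View pics/scene0.png

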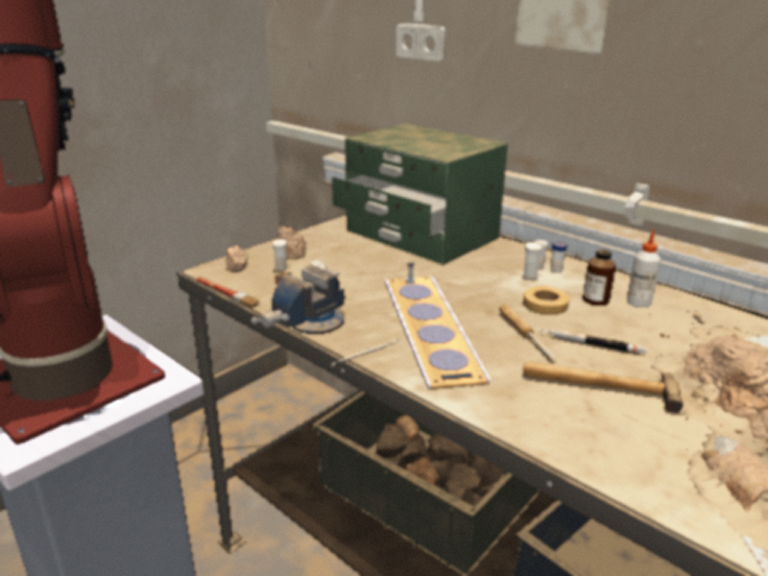

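View pics/top0.png

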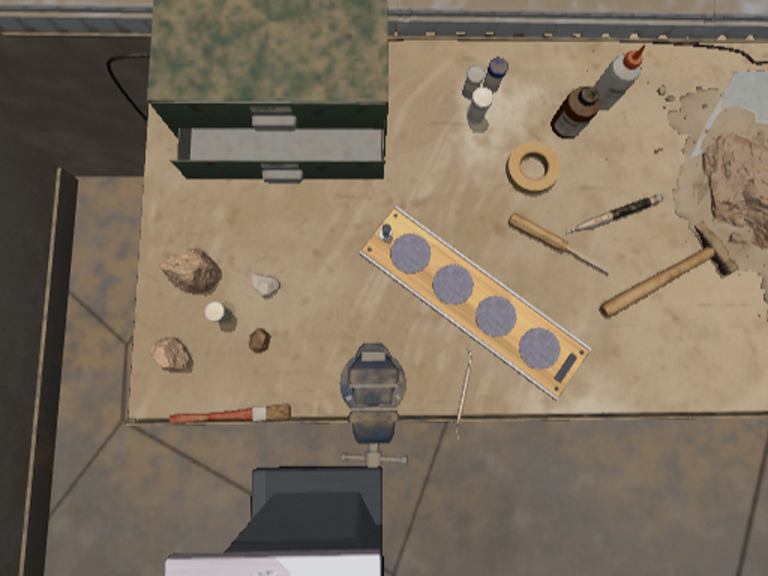

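```bash
cat > h.py <<'E'
import numpy as np, cv2
from plant import robot, vision
from scipy.spatial.transform import Rotation as R
def grab(n):
    return vision.grab_frame(n)
def px2w(f,u,v,z):
    K=f["mtx"];T=f["cam_to_world"]
    d=np.array([(u-K[0,2])/K[0,0],-(v-K[1,2])/K[1,1],-1.]);d=T[:3,:3]@d
    t=(z-T[2,3])/d[2];return T[:3,3]+t*d
def w2px(f,p):
    K=f["mtx"];T=f["cam_to_world"];c=T[:3,:3].T@(np.array(p)-T[:3,3])
    return np.array([K[0,2]+K[0,0]*c[0]/-c[2],K[1,2]+K[1,1]*c[1]/c[2]])
def crop(f,x0,y0,w,h,s,name):
    im=f["img"][y0:y0+h,x0:x0+w,::-1]
    cv2.imwrite(name,cv2.resize(im,(w*s,h*s),interpolation=cv2.INTER_CUBIC))
E
python3 - <<'E'
from h import *
import pickle
t=grab("top");s=grab("scene");pickle.dump((t,s),open("f0.pkl","wb"))
crop(t,95,155,100,100,6,"pics/t_l.png");crop(t,230,130,170,140,4,"pics/t_b.png");crop(s,120,145,120,80,6,"pics/s_l.png")
for p in[(0,0,0),(.294,.58,.237),(.5,.5,0),(.5,0,0),(.5,-.3,0)]:print(p,w2px(t,p),w2px(s,p))
E
```

```text
(0, 0, 0) [180.11700778 444.41805386] [ 43.6770207  252.39402138]
(0.294, 0.58, 0.237) [-203.69767252  328.18754526] [41.10438629 92.23147111]
(0.5, 0.5, 0) [-28.61700932 215.56418259] [116.53687966 148.31895881]
(0.5, 0, 0) [185.426117   214.25284377] [202.7873599  187.19662803]
(0.5, -0.3, 0) [310.22367166 213.48826946] [275.95389859 220.17667035]
```

View pics/t_l.png

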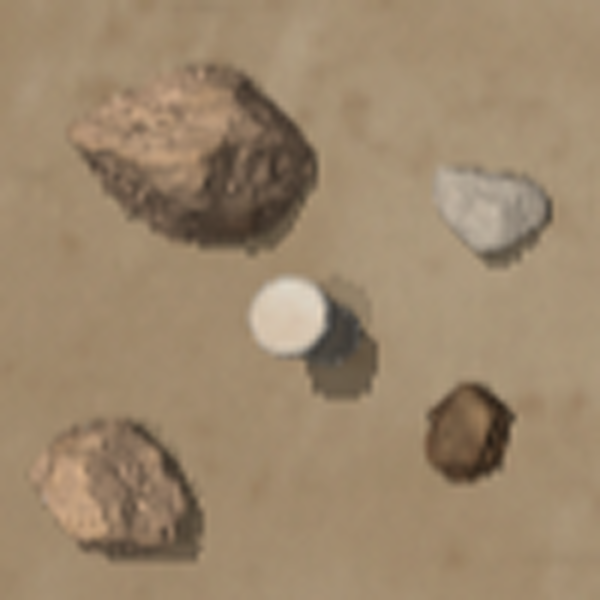

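View pics/t_b.png

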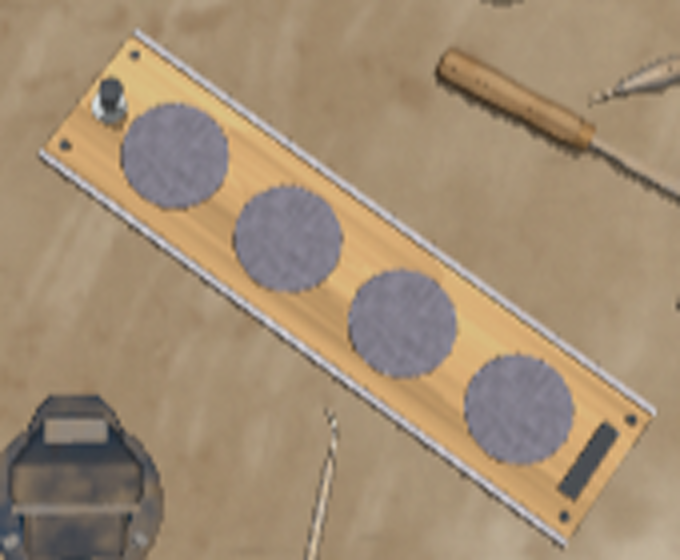

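View pics/s_l.png

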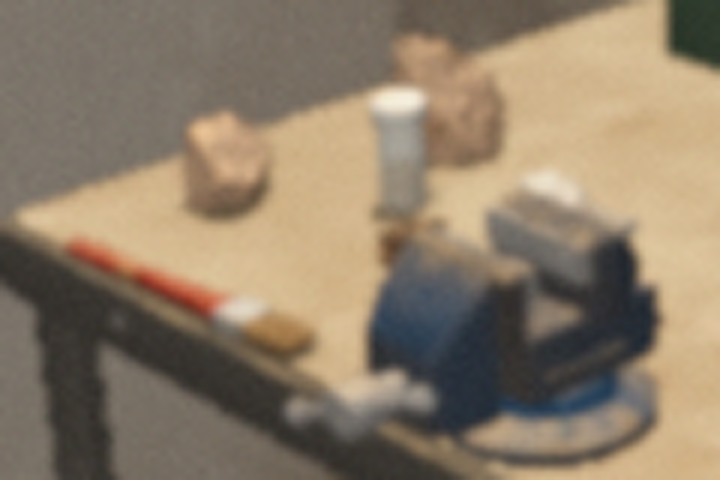

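```bash
python3 - <<'E'
from h import *
import pickle
t,s=pickle.load(open("f0.pkl","rb"))
crop(t,103,160,50,40,14,"pics/tc.png");crop(t,98,220,36,32,16,"pics/tb.png");crop(t,163,178,30,54,11,"pics/tsm.png");crop(s,180,145,36,32,16,"pics/sc.png");crop(s,145,155,40,40,14,"pics/sb.png")
for nm,pts,z in[("pads",[(175,157),(288,239),(402,323),(519,410)],.010),("boardcorners",[(137,32),(42,153),(655,411),(563,544)],.010),("postfoot",[(110,110)],.01),("posthead",[(110,88)],.05)]:
  for a in pts:print(nm,px2w(t,230+a[0]/4-.4,130+a[1]/4-.4,z).round(4))
E
```

```text
pads [ 0.6085 -0.2118  0.01  ]
pads [ 0.5576 -0.2793  0.01  ]
pads [ 0.5062 -0.3463  0.01  ]
pads [ 0.4537 -0.4141  0.01  ]
boardcorners [ 0.6876 -0.1897  0.01  ]
boardcorners [ 0.6112 -0.131   0.01  ]
boardcorners [ 0.4525 -0.4959  0.01  ]
boardcorners [ 0.3753 -0.4357  0.01  ]
postfoot [ 0.638  -0.1725  0.01  ]
posthead [ 0.6405 -0.1713  0.05  ]
```

View pics/tc.png

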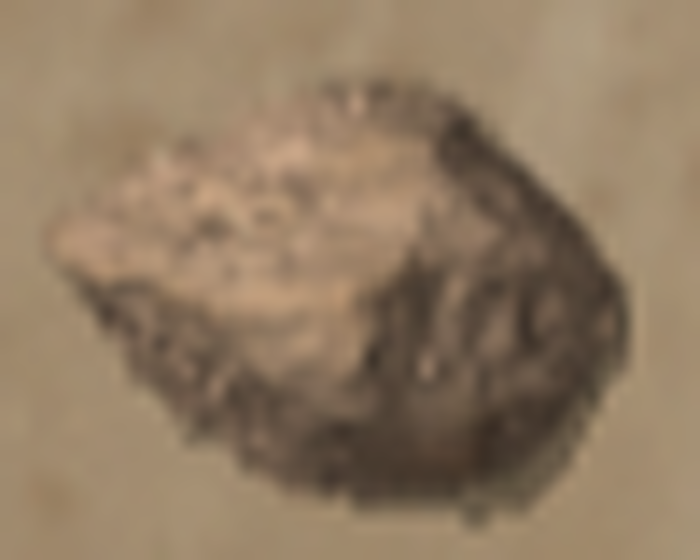

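View pics/tb.png

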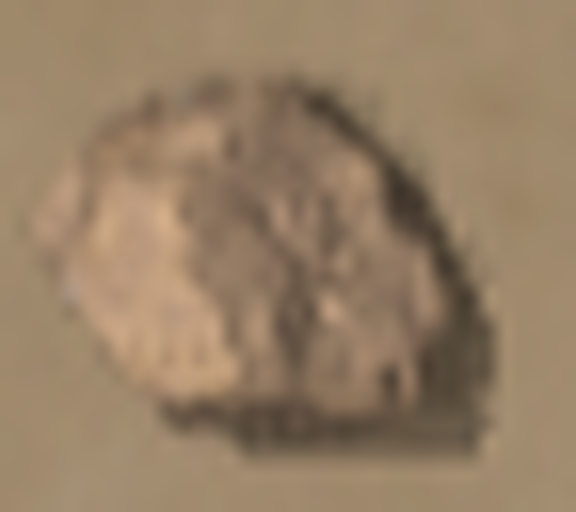

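View pics/tsm.png

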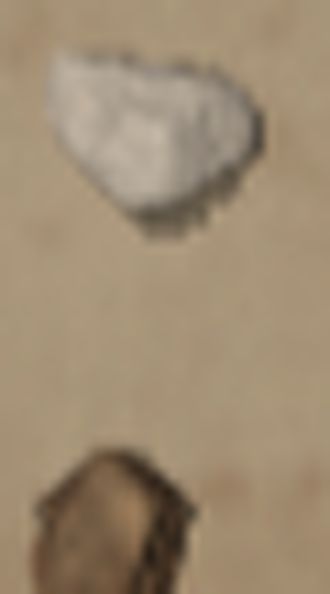

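View pics/sc.png

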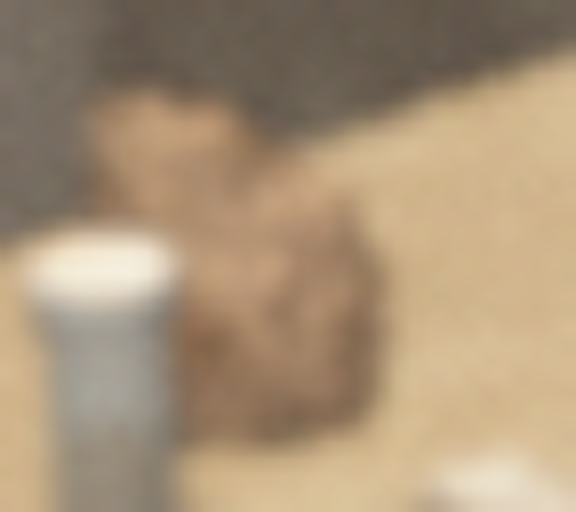

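View pics/sb.png

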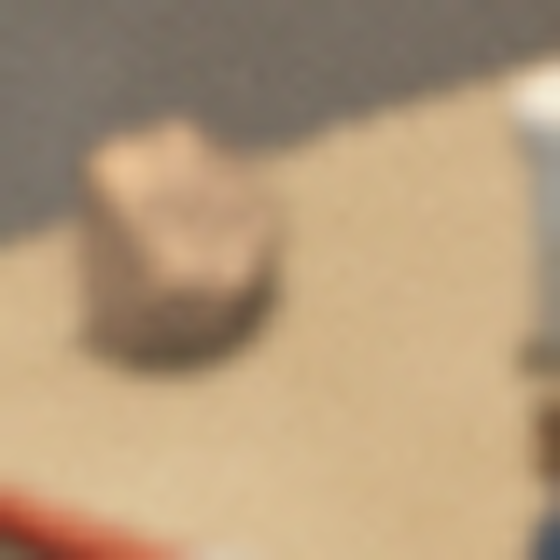

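```bash
python3 - <<'E'
from h import *
import pickle
t,s=pickle.load(open("f0.pkl","rb"))
def T(name,f,x0,y0,k,pts,zs):
  for a in pts:
    print(name,a,*[px2w(f,x0+(a[0]+.5)/k-.5,y0+(a[1]+.5)/k-.5,z)[:2].round(4) for z in zs])
T("c peak",t,103,160,14,[(50,235)],[.071,.06])
T("c top",t,103,160,14,[(350,85),(440,95),(480,130)],[.0,.02,.04])
T("c right",t,103,160,14,[(560,205),(625,300),(600,390)],[0,.02,.04])
T("c bot",t,103,160,14,[(300,485),(430,500),(200,430)],[0,.02,.04])
T("c scene peak",s,180,145,16,[(115,100)],[.071])
T("c scene bot,right",s,180,145,16,[(260,442),(350,410)],[0,.01])
T("c scene right",s,180,145,16,[(380,300)],[.02,.03])
T("b top",t,98,220,16,[(250,80),(310,90)],[0.01,.02,.03])
T("b bot",t,98,220,16,[(300,415),(420,405),(170,400)],[0.01,.02,.03])
T("b right",t,98,220,16,[(440,230),(450,350)],[0.01,.02,.03])
T("b left",t,98,220,16,[(40,230)],[0.02,.03,.046])
T("b scene bot",s,145,155,14,[(100,355),(180,368),(260,320)],[0,.01])
T("b scene l,r",s,145,155,14,[(82,260),(277,260)],[0.02,.03])
T("jar top",t,95,155,6,[(289,316),(250,316),(328,316)],[.05,.06,0.07])
T("jar scene top",s,180,145,16,[(100,250)],[.05,.06,.07])
T("chalk",t,163,178,11,[(50,60),(125,60),(210,75),(262,130),(205,185),(130,210),(165,235),(50,115)],[0.0,.01,.015])
T("clod",t,95,155,6,[(472,380),(514,418),(495,460),(465,481),(428,458),(428,418)],[0,.01,.02])
E
```

```text
c peak (50, 235) [0.578  0.1656] [0.5804 0.1698]
c top (350, 85) [0.6198 0.1429] [0.6149 0.1363] [0.6099 0.1298]
c top (440, 95) [0.6179 0.1273] [0.6131 0.1211] [0.6082 0.1149]
c top (480, 130) [0.6117 0.1201] [0.607  0.1141] [0.6022 0.1081]
c right (560, 205) [0.5983 0.1058] [0.5939 0.1001] [0.5895 0.0944]
c right (625, 300) [0.5815 0.0939] [0.5775 0.0885] [0.5734 0.0831]
c right (600, 390) [0.5657 0.0976] [0.562  0.0921] [0.5583 0.0866]
c bot (300, 485) [0.5493 0.1479] [0.546  0.1413] [0.5427 0.1346]
c bot (430, 500) [0.5466 0.1257] [0.5434 0.1196] [0.5401 0.1134]
c bot (200, 430) [0.559  0.1654] [0.5554 0.1583] [0.5519 0.1513]
c scene peak (115, 100) [0.5528 0.1369]
c scene bot,right (260, 442) [0.5614 0.1062] [0.5468 0.0882]
c scene bot,right (350, 410) [0.5858 0.1055] [0.5708 0.0875]
c scene right (380, 300) [0.5993 0.1099] [0.5835 0.0913]
b top (250, 80) [0.4758 0.166 ] [0.475  0.1624] [0.4742 0.1588]
b top (310, 90) [0.4743 0.1572] [0.4735 0.1538] [0.4727 0.1503]
b bot (300, 415) [0.4272 0.1561] [0.427  0.1527] [0.4267 0.1492]
b bot (420, 405) [0.4285 0.139 ] [0.4283 0.1357] [
[... 1029 characters left out ...]
30) [ 0.5604 -0.0009] [ 0.5587 -0.0025] [ 0.5578 -0.0033]
chalk (205, 185) [0.5482 0.0113] [0.5466 0.0095] [0.5458 0.0086]
chalk (130, 210) [0.5428 0.0275] [0.5412 0.0255] [0.5404 0.0246]
chalk (165, 235) [0.5372 0.0197] [0.5357 0.0179] [0.5349 0.0169]
chalk (50, 115) [0.564  0.0455] [0.5622 0.0434] [0.5613 0.0423]
clod (472, 380) [0.4914 0.0287] [0.4904 0.0267] [0.4894 0.0248]
clod (514, 418) [0.4762 0.0117] [0.4754 0.0099] [0.4746 0.0082]
clod (495, 460) [0.4596 0.0188] [0.459  0.0169] [0.4584 0.0151]
clod (465, 481) [0.4515 0.0303] [0.4509 0.0283] [0.4504 0.0263]
clod (428, 458) [0.4606 0.0451] [0.46   0.0429] [0.4594 0.0408]
clod (428, 418) [0.4764 0.0456] [0.4756 0.0434] [0.4748 0.0413]
```

```bash
python3 - <<'E'
from h import *
import pickle
t,s=pickle.load(open("f0.pkl","rb"))
im=cv2.cvtColor(t["img"],cv2.COLOR_RGB2LAB).astype(float)
bg=cv2.medianBlur(t["img"][155:255,95:195],5)
def mask(x0,y0,w,h):
    sub=im[y0:y0+h,x0:x0+w];edge=np.concatenate([sub[0],sub[-1],sub[:,0],sub[:,-1]])
    m=np.median(edge,0);d=np.linalg.norm((sub-m)*[1,2,2],axis=2)
    return d,m
for nm,(x0,y0,w,h),z in[("chalk",(163,178,29,24),.008),("clod",(162,214,22,26),.008)]:
    d,m=mask(x0,y0,w,h)
    big=cv2.resize(d,None,fx=8,fy=8,interpolation=cv2.INTER_CUBIC)
    for th in (18,26):
        b=(big>th).astype(np.uint8)
        c=max(cv2.findContours(b,0,1)[0],key=cv2.contourArea)[:,0].astype(float)
        W=np.array([px2w(t,x0+(a[0]+.5)/8-.5,y0+(a[1]+.5)/8-.5,z)[:2] for a in c])
        print(nm,th,"bbox mid",(W.min(0)+W.max(0))/2)
        for a in range(-90,90,10):
            u=np.array([np.cos(np.radians(a)),np.sin(np.radians(a))]);p=W@u
            print(a,round((p.max()-p.min())*1e3,1),end="; ")
        print()
        o=cv2.cvtColor(cv2.resize(t["img"][y0:y0+h,x0:x0+w],None,fx=16,fy=16,interpolation=cv2.INTER_CUBIC),cv2.COLOR_RGB2BGR)
        cv2.polylines(o,[(c*2).astype(np.int32)],True,(0,0,255),1);cv2.imwrite(f"pics/seg_{nm}{th}.png",o)
E
cd pics; python3 -c "
import cv2,numpy as np
a=[cv2.imread(f'seg_{n}{t}.png') for n in('chalk','clod') for t in(18,26)]
a=[cv2.copyMakeBorder(x,0,420-x.shape[0],0,470-x.shape[1],0) for x in a]
cv2.imwrite('segs.png',cv2.resize(np.vstack([np.hstack(a[:2]),np.hstack(a[2:])]),(670,600)))"
```

```text
chalk 18 bbox mid [0.55567828 0.01994126]
-90 46.6; -80 44.7; -70 42.7; -60 40.3; -50 38.1; -40 38.4; -30 39.8; -20 40.4; -10 40.1; 0 41.4; 10 43.9; 20 46.7; 30 48.3; 40 49.2; 50 49.2; 60 50.0; 70 50.1; 80 48.8; 
chalk 26 bbox mid [0.55411    0.01179553]
-90 29.7; -80 32.8; -70 35.0; -60 36.5; -50 37.0; -40 37.3; -30 38.5; -20 39.0; -10 38.5; 0 37.0; 10 35.3; 20 32.6; 30 29.2; 40 25.7; 50 22.1; 60 19.9; 70 23.6; 80 27.1; 
clod 18 bbox mid [0.46984722 0.02728101]
-90 36.0; -80 37.8; -70 39.1; -60 39.3; -50 38.8; -40 38.9; -30 40.4; -20 41.3; -10 41.6; 0 40.8; 10 40.8; 20 39.9; 30 39.0; 40 38.0; 50 38.1; 60 37.9; 70 36.7; 80 35.6; 
clod 26 bbox mid [0.46984743 0.02727592]
-90 35.4; -80 37.1; -70 38.2; -60 38.4; -50 37.9; -40 38.1; -30 39.6; -20 40.5; -10 40.8; 0 40.2; 10 40.0; 20 39.1; 30 38.2; 40 37.2; 50 37.3; 60 37.1; 70 35.8; 80 34.9;
```

View pics/segs.png

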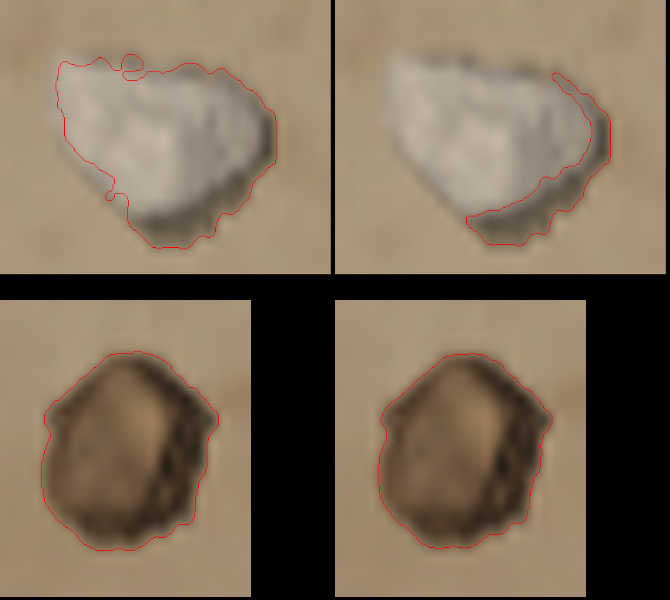

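```bash
cat >> h.py <<'E'
def plan(x,y,z,yaw,step=45,rstep=.14,start=None):
    "tool-frame rows: yaw = jaw (tool y) world angle deg"
    s=robot.sense();p=s["position"];Rm=R.from_quat(s["eef_rot"])
    ty=Rm.as_matrix()[:,1];cur=np.degrees(np.arctan2(ty[1],ty[0]))
    d=(yaw-cur+90)%180-90
    # target rotation: tool z down
    c=np.radians(cur+d);Y=np.array([np.cos(c),np.sin(c),0]);Z=np.array([0,0,-1.]);X=np.cross(Y,Z)
    Rt=R.from_matrix(np.c_[X,Y,Z]);rel=(Rm.inv()*Rt).as_rotvec()
    dp=np.array([x,y,z])-p;n=int(max(np.ceil(np.linalg.norm(dp)*1e3/step),np.ceil(np.linalg.norm(rel)/rstep),1))
    print("t",round(s["time"],2),"pos",p.round(4),"jaw",round(cur,1),"d",round(d,1),"w",round(s["grip_width"],4),"F",s["contact_force"].round(1),"q7",s["q"][6].round(2))
    print("n rows",n,"turn tool total",rel.round(3),"shift in start tool frame mm",(Rm.inv().apply(dp)*1e3).round(1),"in target frame",(Rt.inv().apply(dp)*1e3).round(1))
    cmd=Rm
    for i in range(n):
        print([*np.round(rel/n,3),*np.round(cmd.inv().apply(dp)*1e3/n,1)])
        cmd=cmd*R.from_rotvec(rel/n)
E
python3 - <<'E'
from h import *
import pickle
t,s=pickle.load(open("f0.pkl","rb"))
for z in(0,.1,.2):print(px2w(t,187,119,z),px2w(t,120,119,z),px2w(t,257,119,z),"vise",px2w(t,248,230,z), px2w(t,248,290,z))
plan(.574,.131,.13,-47)
E
```

```text
[0.73913323 0.00155008 0.        ] [0.7387905  0.16721908 0.        ] [ 0.73949555 -0.17358473  0.        ] vise [ 0.46134188 -0.1494079   0.        ] [ 0.3223927  -0.14863799  0.        ]
[ 0.7009642 -0.0149394  0.1      ] [0.70066061 0.13180993 0.1       ] [ 0.70128514 -0.17007353  0.1       ] vise [ 0.45489708 -0.14865773  0.1       ] [ 0.33181612 -0.14797575  0.1       ]
[ 0.66279517 -0.03142888  0.2       ] [0.66253072 0.09640078 0.2       ] [ 0.66307473 -0.16656233  0.2       ] vise [ 0.44845227 -0.14790756  0.2       ] [ 0.34123954 -0.14731351  0.2       ]
t 0.2 pos [0.2942 0.5793 0.236 ] jaw 63.1 d 69.9 w 0.087 F [0.  1.1 0.1] q7 -0.06
n rows 12 turn tool total [-1.00e-03 -1.00e-03 -1.22e+00] shift in start tool frame mm [-452.5 -272.9  106.3] in target frame [ 101.1 -518.7  106. ]
[np.float64(-0.0), np.float64(-0.0), np.float64(-0.102), np.float64(-37.7), np.float64(-22.7), np.float64(8.9)]
[np.float64(-0.0), np.float64(-0.0), np.float64(-0.102), np.float64(-35.2), np.float64(-26.5), np.float64(8.9)]
[np.float64(-0.0), np.float64(-0.0), np.float64(-0.102), np.float64(-32.3),
[... 339 characters left out ...]
.float64(-38.2), np.float64(8.9)]
[np.float64(-0.0), np.float64(-0.0), np.float64(-0.102), np.float64(-17.9), np.float64(-40.2), np.float64(8.9)]
[np.float64(-0.0), np.float64(-0.0), np.float64(-0.102), np.float64(-13.7), np.float64(-41.9), np.float64(8.8)]
[np.float64(-0.0), np.float64(-0.0), np.float64(-0.102), np.float64(-9.4), np.float64(-43.0), np.float64(8.8)]
[np.float64(-0.0), np.float64(-0.0), np.float64(-0.102), np.float64(-5.0), np.float64(-43.8), np.float64(8.8)]
[np.float64(-0.0), np.float64(-0.0), np.float64(-0.102), np.float64(-0.5), np.float64(-44.0), np.float64(8.8)]
[np.float64(-0.0), np.float64(-0.0), np.float64(-0.102), np.float64(4.0), np.float64(-43.9), np.float64(8.8)]
```

```bash
python3 - <<'E'
s=open('h.py').read()
s=s.replace('start=None):','wrap=True):').replace('d=(yaw-cur+90)%180-90','d=(yaw-cur+90)%180-90 if wrap else yaw-cur')
s=s.replace('print([*np.round(rel/n,3),*np.round(cmd.inv().apply(dp)*1e3/n,1)])','print(*np.round(rel/n,3),*np.round(cmd.inv().apply(dp)*1e3/n,1),sep=", ")')
open('h.py','w').write(s)
E
python3 -c "
from h import *
plan(.574,.131,.13,-47,wrap=False)"
```

```text
t 0.2 pos [0.2942 0.5793 0.236 ] jaw 63.1 d -110.1 w 0.087 F [0.  1.1 0.1] q7 -0.06
n rows 14 turn tool total [-1.000e-03  1.000e-03  1.921e+00] shift in start tool frame mm [-452.5 -272.9  106.3] in target frame [-101.1  518.7  106. ]
-0.0, 0.0, 0.137, -32.3, -19.5, 7.6
-0.0, 0.0, 0.137, -34.7, -14.9, 7.6
-0.0, 0.0, 0.137, -36.4, -10.0, 7.6
-0.0, 0.0, 0.137, -37.4, -4.9, 7.6
-0.0, 0.0, 0.137, -37.7, 0.2, 7.6
-0.0, 0.0, 0.137, -37.4, 5.4, 7.6
-0.0, 0.0, 0.137, -36.3, 10.5, 7.6
-0.0, 0.0, 0.137, -34.5, 15.3, 7.6
-0.0, 0.0, 0.137, -32.1, 19.9, 7.6
-0.0, 0.0, 0.137, -29.1, 24.1, 7.6
-0.0, 0.0, 0.137, -25.5, 27.8, 7.6
-0.0, 0.0, 0.137, -21.4, 31.1, 7.6
-0.0, 0.0, 0.137, -17.0, 33.7, 7.6
-0.0, 0.0, 0.137, -12.2, 35.7, 7.6
```

>>> {"fn": "move_arm", "kwargs": {"motion": [[0,0,0.137,-32,-19,4],[0,0,0.137,-35,-15,4]]}}

```text
schema error: expected 7 numbers
```

>>> {"fn": "move_arm", "kwargs": {"motion": [[0,0,0.137,-32,-19,4,0],[0,0,0.137,-35,-15,4,0],[0,0,0.137,-36,-10,4,0],[0,0,0.137,-37,-5,4,0],[0,0,0.137,-38,0,4,0]]}}

```text
time: 0.7
position: [0.3943, 0.4186, 0.2163]
eef_rot: [0.548, 0.836, -0.0, -0.0]
contact_force: [0.3, -0.0, -0.4]
grip_width: 0.0875
```

>>> {"fn": "move_arm", "kwargs": {"motion": [[0,0,0.137,-37,5,4,0],[0,0,0.137,-36,10,4,0],[0,0,0.137,-34,15,4,0],[0,0,0.137,-32,20,4,0],[0,0,0.137,-29,24,4,0]]}}

```text
time: 1.2
position: [0.4931, 0.2596, 0.1964]
eef_rot: [0.797, 0.604, 0.0, -0.0]
contact_force: [0.8, 1.1, -0.5]
grip_width: 0.0869
```

>>> {"fn": "move_arm", "kwargs": {"motion": [[0,0,0.137,-25,28,4,0],[0,0,0.137,-21,31,4,0],[0,0,0.137,-17,34,4,0],[0,0,0.137,-12,36,4,0],[0,0,0,0,0,0,0]]}}

```text
time: 1.7
position: [0.5758, 0.1276, 0.1802]
eef_rot: [0.932, 0.362, -0.0, 0.002]
contact_force: [-0.2, -0.5, 0.1]
grip_width: 0.0873
```

```bash
python3 -c "
from h import *
plan(.574,.131,.13,-47,wrap=False)"
```

```text
t 1.7 pos [0.5758 0.1276 0.1802] jaw -47.5 d 0.5 w 0.0873 F [-0.2 -0.5  0.1] q7 -1.0
n rows 2 turn tool total [ 0.003  0.002 -0.009] shift in start tool frame mm [ 1.  -3.9 50.2] in target frame [ 1.  -3.7 50.2]
0.001, 0.001, -0.004, 0.5, -1.9, 25.1
0.001, 0.001, -0.004, 0.5, -1.9, 25.1
```

>>> {"fn": "move_arm", "kwargs": {"motion": [[0,0,-0.009,1,-4,40,0],[0,0,0,0,0,40,0],[0,0,0,0,0,0,0]]}}

```text
time: 2.0
position: [0.5681, 0.1373, 0.0958]
eef_rot: [0.928, 0.373, -0.004, -0.0]
contact_force: [-1.3, 0.2, 0.4]
grip_width: 0.0868
```

```bash
python3 -c "
from h import *
plan(.574,.131,.027,-47,wrap=False)
s=grab('scene');t=grab('top')
crop(s,150,110,80,80,7,'pics/s1.png');crop(t,95,135,100,80,7,'pics/t1.png')"
```

```text
t 2.0 pos [0.5681 0.1373 0.0958] jaw -46.2 d -0.8 w 0.0868 F [-1.3  0.2  0.4] q7 -0.96
n rows 2 turn tool total [-0.003  0.008  0.014] shift in start tool frame mm [ 0.4  8.9 68.8] in target frame [-0.   8.6 68.8]
-0.002, 0.004, 0.007, 0.2, 4.4, 34.4
-0.002, 0.004, 0.007, 0.1, 4.4, 34.4
```

View pics/s1.png

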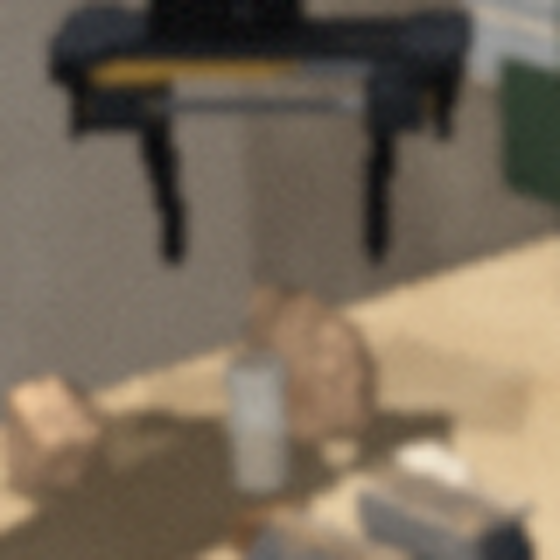

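View pics/t1.png

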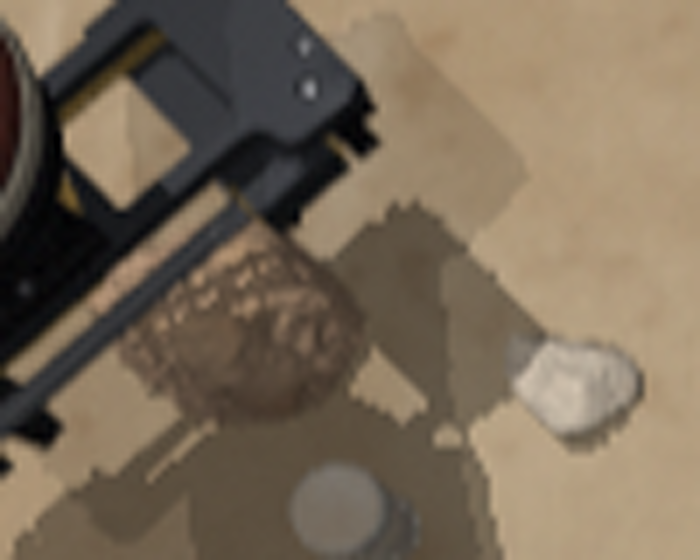

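```bash
python3 -c "
from h import *
s=grab('scene');t=grab('top')
st=robot.sense();print(st['time'],st['position'],st['qd'].round(3))
Rm=R.from_quat(st['eef_rot']).as_matrix();p=st['position']
for dz in(0,.014):
  for dy in(-.0435,0,.0435):
    q=p+Rm@np.array([0,dy,dz]);print(dz,dy,(w2px(s,q)-[150,110])*7+3,(w2px(t,q)-[95,135])*7+3)
crop(s,150,110,80,80,7,'pics/s2.png');crop(t,95,135,100,80,7,'pics/t2.png')"
```

```text
2.2 [0.57312479 0.13785195 0.10276259] [-0.    -0.008  0.001 -0.003 -0.003 -0.006 -0.   ]
0 -0.0435 [196.59288958 214.30470467] [ 22.36126745 383.2476324 ]
0 0 [288.16929449 214.36920126] [132.85833192 285.79253191]
0 0.0435 [379.69441324 214.43366172] [241.68630344 189.80952138]
0.014 -0.0435 [198.63269552 242.11026651] [ 40.39627222 391.05365356]
0.014 0 [289.82632836 242.16673817] [148.83944479 295.23270397]
0.014 0.0435 [380.9691025  242.22317833] [255.67278664 200.83420915]
```

View pics/s2.png

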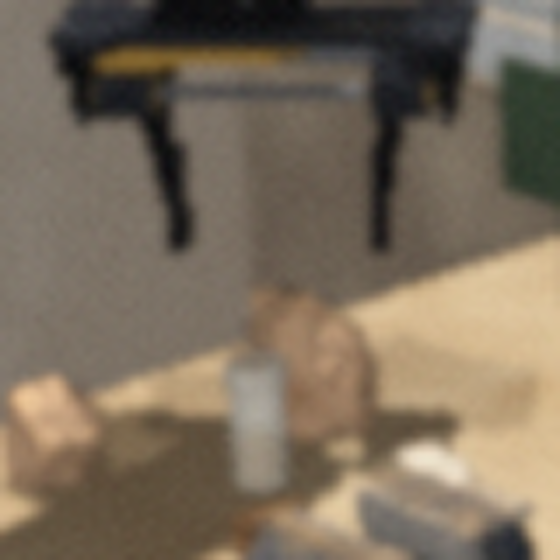

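View pics/t2.png

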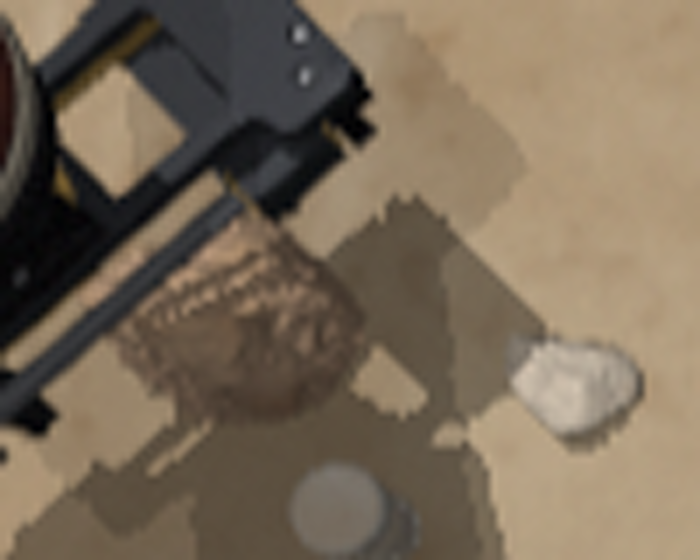

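```bash
python3 -c "
from h import *
plan(.578,.127,.027,-47,wrap=False,step=25)"
```

```text
t 2.2 pos [0.5731 0.1379 0.1028] jaw -46.3 d -0.7 w 0.0867 F [-0.4  0.2  0.6] q7 -0.96
n rows 4 turn tool total [ 0.001 -0.002  0.013] shift in start tool frame mm [-4.2 11.1 75.8] in target frame [-3.8 11.3 75.8]
0.0, -0.001, 0.003, -1.0, 2.8, 18.9
0.0, -0.001, 0.003, -1.0, 2.8, 18.9
0.0, -0.001, 0.003, -1.0, 2.8, 18.9
0.0, -0.001, 0.003, -1.0, 2.8, 18.9
```

>>> {"fn": "move_arm", "kwargs": {"motion": [[0,0,0.012,-4,11,0,0],[0,0,0,0,0,15,0],[0,0,0,0,0,15,0],[0,0,0,0,0,15,0]]}}

```text
time: 2.6
position: [0.5762, 0.1267, 0.054]
eef_rot: [0.93, 0.367, -0.0, -0.0]
contact_force: [0.2, 0.2, -0.7]
grip_width: 0.0872
```

>>> {"fn": "move_arm", "kwargs": {"motion": [[0,0,0,0,0,8,0],[0,0,0,0,0,8,0],[0,0,0,0,0,0,0]]}}

```text
time: 2.9
position: [0.5758, 0.1266, 0.0382]
eef_rot: [0.93, 0.367, -0.001, 0.0]
contact_force: [0.4, -0.8, -0.2]
grip_width: 0.0872
```

```bash
python3 -c "
from h import *
plan(.578,.127,.027,-47,wrap=False,step=25)
s=grab('scene');crop(s,150,110,80,80,7,'pics/s3.png');t=grab('top')
crop(t,95,135,100,80,7,'pics/t3.png')"
```

```text
t 2.9 pos [0.5758 0.1266 0.0382] jaw -47.0 d -0.0 w 0.0872 F [ 0.4 -0.8 -0.2] q7 -0.91
n rows 1 turn tool total [-0.001  0.002  0.   ] shift in start tool frame mm [ 1.9  1.2 11.2] in target frame [ 1.9  1.2 11.2]
-0.001, 0.002, 0.0, 1.9, 1.2, 11.2
```

View pics/s3.png

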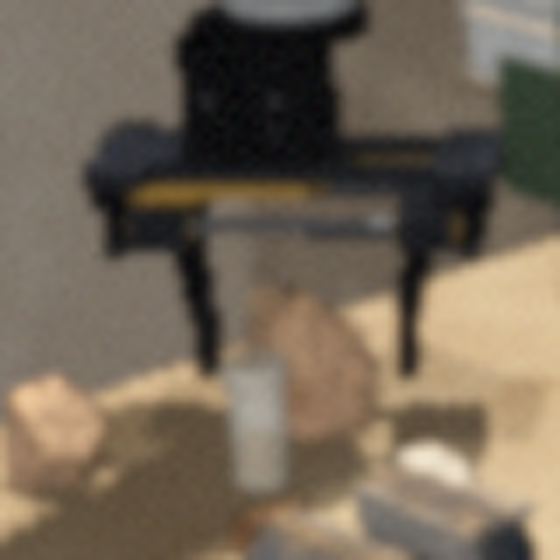

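View pics/t3.png

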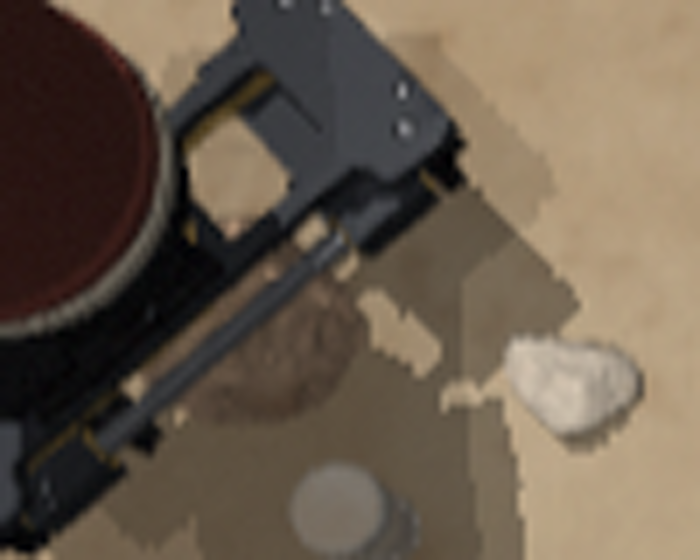

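>>> {"fn": "move_arm", "kwargs": {"motion": [[0,0,0,1,2,11,0],[0,0,0,0,0,0,0],[0,0,0,0,0,0,1],[0,0,0,0,0,0,1],[0,0,0,0,0,0,1]], "grip_force": 30}}

```text
time: 3.5
position: [0.5784, 0.1265, 0.0286]
eef_rot: [0.93, 0.367, -0.0, -0.0]
contact_force: [-1.2, 3.2, -0.6]
grip_width: 0.0704
```

>>> {"fn": "move_arm", "kwargs": {"motion": [[0,0,0,0,0,0,1],[0,0,0,0,0,0,1],[0,0,0,0,0,0,1]]}}

```text
time: 3.8
position: [0.5785, 0.1263, 0.0285]
eef_rot: [0.93, 0.367, -0.0, -0.0]
contact_force: [-0.8, 2.1, -1.6]
grip_width: 0.0642
```

```bash
python3 -c "
from h import *
plan(.578,.127,.027,-47,wrap=False,step=25)
s=grab('scene');crop(s,150,110,80,80,7,'pics/s4.png')"
```

```text
t 3.8 pos [0.5785 0.1263 0.0285] jaw -47.0 d -0.0 w 0.0642 F [-0.8  2.1 -1.6] q7 -0.9
n rows 1 turn tool total [-0.     0.     0.001] shift in start tool frame mm [ 0.1 -0.9  1.5] in target frame [ 0.1 -0.9  1.5]
-0.0, 0.0, 0.001, 0.1, -0.9, 1.5
```

View pics/s4.png

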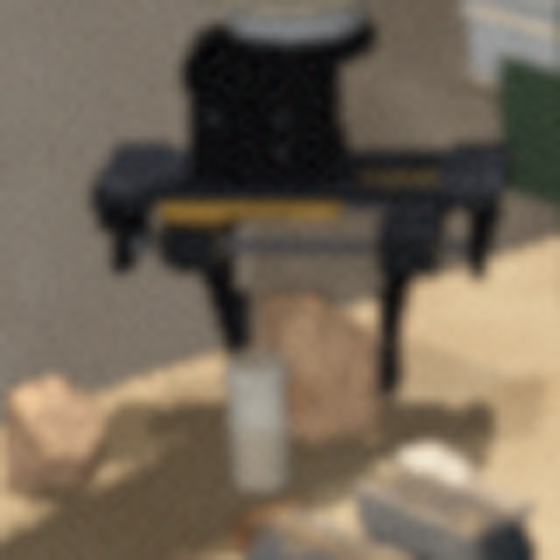

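>>> {"fn": "move_arm", "kwargs": {"motion": [[0,0,0,0,0,0,1],[0,0,0,0,0,0,1],[0,0,0,0,0,-8,1],[0,0,0,0,0,-8,1],[0,0,0,0,0,0,1]], "grip_force": 40}}

```text
time: 4.35
position: [0.5797, 0.1256, 0.046]
eef_rot: [0.93, 0.366, 0.001, 0.0]
contact_force: [0.5, -0.1, -4.1]
grip_width: 0.0641
```

>>> {"fn": "move_arm", "kwargs": {"motion": [[0,0,0,0,0,-15,1],[0,0,0,0,0,0,1]]}}

```text
time: 4.55
position: [0.58, 0.126, 0.0618]
eef_rot: [0.93, 0.366, 0.001, 0.0]
contact_force: [1.3, 0.1, -4.5]
grip_width: 0.0637
```

```bash
python3 -c "
from h import *
plan(.578,.127,.027,-47,wrap=False,step=25)
s=grab('scene');crop(s,150,110,80,80,7,'pics/s5.png')"
```

```text
t 4.55 pos [0.58   0.126  0.0618] jaw -47.0 d 0.0 w 0.0637 F [ 1.3  0.1 -4.5] q7 -0.92
n rows 2 turn tool total [ 0.001 -0.003 -0.   ] shift in start tool frame mm [-0.9 -2.1 34.8] in target frame [-0.8 -2.1 34.8]
0.001, -0.001, -0.0, -0.4, -1.1, 17.4
0.001, -0.001, -0.0, -0.4, -1.0, 17.4
```

View pics/s5.png

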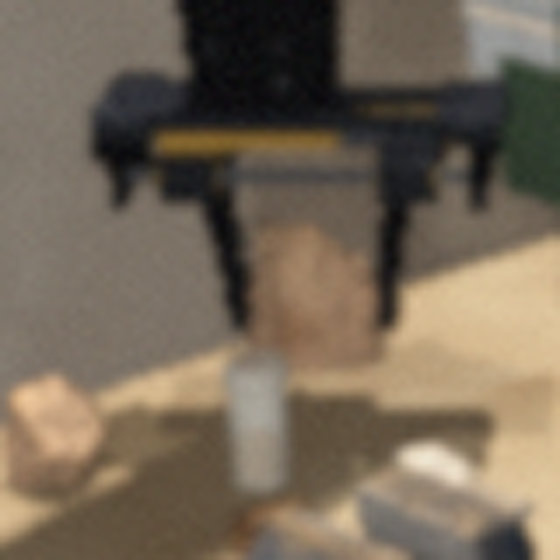

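```bash
python3 -c "
from h import *
plan(.4537,-.4141,.2,-37.4,wrap=False,step=42)"
```

```text
t 4.6 pos [0.5796 0.1261 0.0609] jaw -47.0 d 9.6 w 0.0636 F [ 0.1  0.3 -4.8] q7 -0.92
n rows 14 turn tool total [ 0.001 -0.002 -0.167] shift in start tool frame mm [-460.3  309.2 -139.8] in target frame [-505.6  228.1 -139.1]
0.0, -0.0, -0.012, -32.9, 22.1, -10.0
0.0, -0.0, -0.012, -33.1, 21.7, -10.0
0.0, -0.0, -0.012, -33.4, 21.3, -10.0
0.0, -0.0, -0.012, -33.7, 20.9, -10.0
0.0, -0.0, -0.012, -33.9, 20.5, -10.0
0.0, -0.0, -0.012, -34.1, 20.1, -10.0
0.0, -0.0, -0.012, -34.4, 19.7, -10.0
0.0, -0.0, -0.012, -34.6, 19.3, -10.0
0.0, -0.0, -0.012, -34.8, 18.8, -10.0
0.0, -0.0, -0.012, -35.1, 18.4, -10.0
0.0, -0.0, -0.012, -35.3, 18.0, -9.9
0.0, -0.0, -0.012, -35.5, 17.6, -9.9
0.0, -0.0, -0.012, -35.7, 17.2, -9.9
0.0, -0.0, -0.012, -35.9, 16.7, -9.9
```

>>> {"fn": "move_arm", "kwargs": {"motion": [[0,0,0,0,0,-40,1],[0,0,0,0,0,-45,1],[0,0,0,0,0,-45,1],[0,0,-0.012,-33,22,-10,1],[0,0,-0.012,-33,22,0,1]]}}

```text
time: 5.1
position: [0.562, 0.0488, 0.202]
eef_rot: [0.925, 0.379, 0.002, 0.0]
contact_force: [0.4, -1.7, -5.6]
grip_width: 0.0637
```

>>> {"fn": "move_arm", "kwargs": {"motion": [[0,0,-0.012,-33,21,0,1],[0,0,-0.012,-34,21,0,1],[0,0,-0.012,-34,20,0,1],[0,0,-0.012,-34,20,0,1],[0,0,-0.012,-34,20,0,1]]}}

```text
time: 5.6
position: [0.5153, -0.1451, 0.1996]
eef_rot: [0.914, 0.406, 0.0, -0.0]
contact_force: [0.6, -0.5, -5.8]
grip_width: 0.0637
```

>>> {"fn": "move_arm", "kwargs": {"motion": [[0,0,-0.012,-35,19,0,1],[0,0,-0.012,-35,19,0,1],[0,0,-0.012,-35,18,0,1],[0,0,-0.012,-35,18,0,1],[0,0,-0.012,-35,18,0,1]]}}

```text
time: 6.1
position: [0.4707, -0.3375, 0.1996]
eef_rot: [0.901, 0.433, 0.0, -0.0]
contact_force: [1.4, -0.3, -5.2]
grip_width: 0.0639
```

>>> {"fn": "move_arm", "kwargs": {"motion": [[0,0,-0.012,-30,15,0,1],[0,0,-0.012,-15,8,0,1],[0,0,0,0,0,0,1]]}}

```text
time: 6.4
position: [0.4594, -0.3889, 0.1995]
eef_rot: [0.897, 0.441, -0.001, 0.001]
contact_force: [-0.1, -0.2, -5.0]
grip_width: 0.0636
```

```bash
python3 -c "
from h import *
plan(.4537,-.4141,.085,-37.4,wrap=False,step=42)"
```

```text
t 6.4 pos [ 0.4594 -0.3889  0.1995] jaw -37.6 d 0.2 w 0.0636 F [-0.1 -0.2 -5. ] q7 0.19
n rows 3 turn tool total [ 0.     0.002 -0.004] shift in start tool frame mm [-23.2  10.8 114.5] in target frame [-23.5  10.8 114.5]
0.0, 0.001, -0.001, -7.7, 3.6, 38.2
0.0, 0.001, -0.001, -7.8, 3.6, 38.2
0.0, 0.001, -0.001, -7.8, 3.6, 38.2
```

>>> {"fn": "move_arm", "kwargs": {"motion": [[0,0,0,-12,6,30,1],[0,0,0,-11,5,40,1],[0,0,0,0,0,42,1],[0,0,0,0,0,22,1],[0,0,0,0,0,0,1]]}}

```text
time: 6.9
position: [0.4548, -0.4079, 0.062]
eef_rot: [0.896, 0.444, -0.002, -0.003]
contact_force: [0.2, 0.8, -5.2]
grip_width: 0.0638
```

```bash
python3 -c "
from h import *
plan(.4537,-.4141,.0385,-37.4,wrap=False,step=42)
s=grab('scene');crop(s,250,180,80,80,7,'pics/s6.png');t=grab('top');crop(t,260,170,140,110,5,'pics/t6.png')
T=t
for z in(.01,):
  q=w2px(t,(.4537,-.4141,z));print((q-[260,170])*5+2)
  q=w2px(s,(.4537,-.4141,z));print((q-[250,180])*7+3)"
```

```text
t 6.9 pos [ 0.4548 -0.4079  0.062 ] jaw -37.3 d -0.1 w 0.0638 F [ 0.2  0.8 -5.2] q7 0.32
n rows 1 turn tool total [-0.007  0.     0.002] shift in start tool frame mm [-5.6  3.  23.4] in target frame [-5.6  2.9 23.5]
-0.007, 0.0, 0.002, -5.6, 3.0, 23.4
[498.68404939 312.57815007]
[347.3021572  418.04368598]
```

View pics/s6.png

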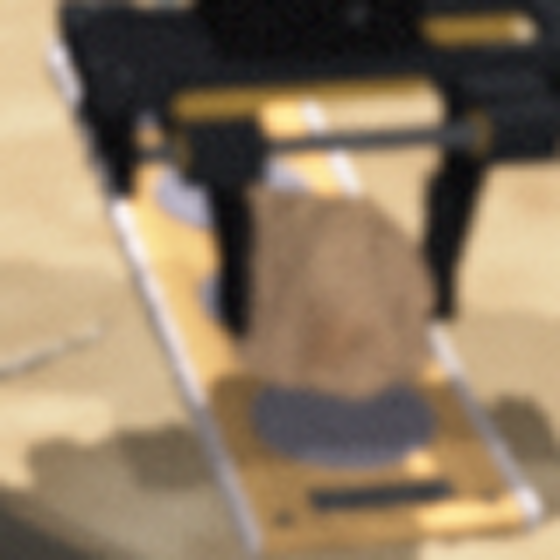

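View pics/t6.png

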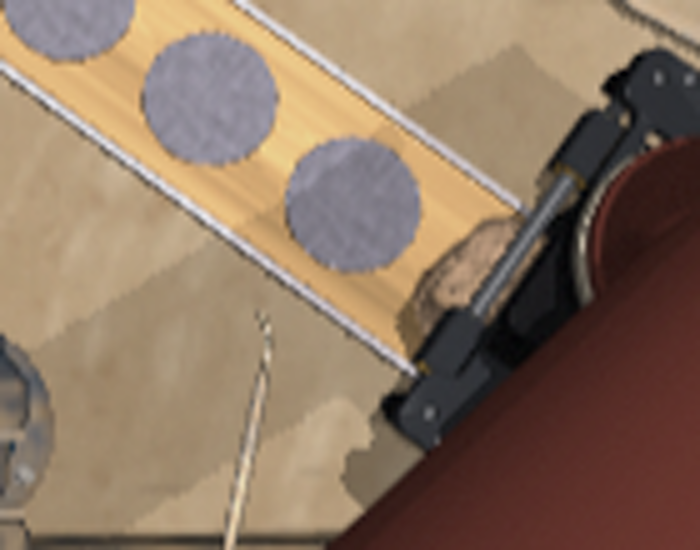

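>>> {"fn": "move_arm", "kwargs": {"motion": [[0,0,0,-5,3,10,1],[0,0,0,0,0,8,1],[0,0,0,0,0,0,1]]}}

```text
time: 7.3
position: [0.4552, -0.4163, 0.047]
eef_rot: [0.896, 0.443, -0.0, -0.0]
contact_force: [-0.5, 1.0, -5.4]
grip_width: 0.0636
```

```bash
python3 -c "
from h import *
plan(.4537,-.4141,.0385,-37.4,wrap=False,step=42)
s=grab('scene');crop(s,250,180,80,80,7,'pics/s7.png')"
```

```text
t 7.3 pos [ 0.4552 -0.4163  0.047 ] jaw -37.4 d -0.0 w 0.0636 F [-0.5  1.  -5.4] q7 0.35
n rows 1 turn tool total [-0.001 -0.     0.   ] shift in start tool frame mm [ 0.8 -2.5  8.5] in target frame [ 0.8 -2.5  8.5]
-0.001, -0.0, 0.0, 0.8, -2.5, 8.5
```

View pics/s7.png

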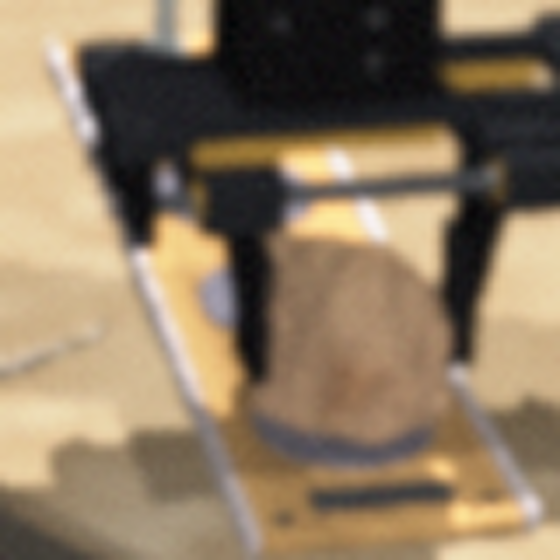

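>>> {"fn": "move_arm", "kwargs": {"motion": [[0,0,0,1,-3,3,1],[0,0,0,0,0,3,1],[0,0,0,0,0,2,1],[0,0,0,0,0,0,1]]}}

```text
time: 7.75
position: [0.4537, -0.4137, 0.0393]
eef_rot: [0.896, 0.443, -0.0, -0.0]
contact_force: [0.3, -0.4, -5.3]
grip_width: 0.0637
```

```bash
python3 -c "
from h import *
plan(.4537,-.4141,.0385,-37.4,wrap=False,step=42)
s=grab('scene');crop(s,250,180,80,80,7,'pics/s8.png')"
```

```text
t 7.75 pos [ 0.4537 -0.4137  0.0393] jaw -37.4 d -0.0 w 0.0637 F [ 0.3 -0.4 -5.3] q7 0.35
n rows 1 turn tool total [-0.     0.     0.001] shift in start tool frame mm [-0.3  0.3  0.8] in target frame [-0.3  0.3  0.8]
-0.0, 0.0, 0.001, -0.3, 0.3, 0.8
```

View pics/s8.png

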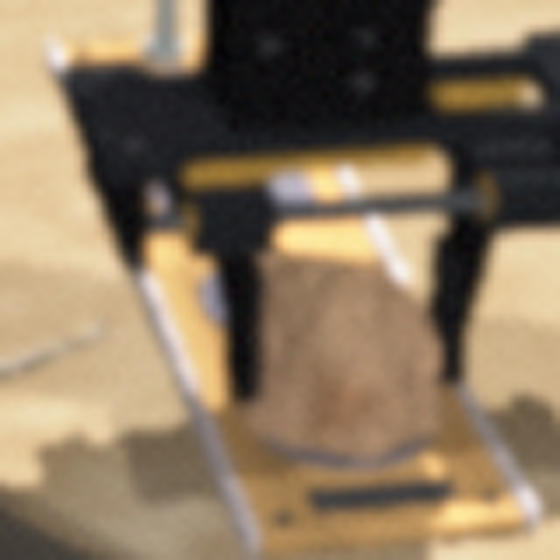

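>>> {"fn": "move_arm", "kwargs": {"motion": [[0,0,0,0,0,1,1],[0,0,0,0,0,0.7,1],[0,0,0,0,0,0,1]]}}

```text
time: 8.1
position: [0.4539, -0.4141, 0.0385]
eef_rot: [0.896, 0.443, 0.0, 0.0]
contact_force: [-1.4, 2.3, 3.7]
grip_width: 0.0635
```

>>> {"fn": "move_arm", "kwargs": {"motion": [[0,0,0,0,0,0,0.1],[0,0,0,0,0,0,0],[0,0,0,0,0,0,0],[0,0,0,0,0,0,0]]}}

```text
time: 8.5
position: [0.4539, -0.4141, 0.0379]
eef_rot: [0.896, 0.443, 0.0, 0.0]
contact_force: [-0.4, 0.8, 0.4]
grip_width: 0.0846
```

>>> {"fn": "move_arm", "kwargs": {"motion": [[0,0,0,0,0,-15,0],[0,0,0,0,0,-40,0],[0,0,0,0,0,-45,0],[0,0,0,0,0,-45,0],[0,0,0,0,0,0,0]]}}

```text
time: 9.0
position: [0.4555, -0.4168, 0.1903]
eef_rot: [0.897, 0.443, 0.003, 0.004]
contact_force: [0.2, -0.9, -0.6]
grip_width: 0.0868
```

```bash
python3 -c "
from h import *
plan(.4443,.1567,.19,-47,wrap=False,step=46)
s=grab('scene');crop(s,250,160,80,80,7,'pics/s9.png')"
```

```text
t 9.0 pos [ 0.4555 -0.4168  0.1903] jaw -37.4 d -9.6 w 0.0868 F [ 0.2 -0.9 -0.6] q7 0.26
n rows 13 turn tool total [ 0.01  -0.001  0.167] shift in start tool frame mm [ 448.7 -357.3   -3. ] in target frame [ 3.829e+02 -4.271e+02  3.000e-01]
0.001, -0.0, 0.013, 34.5, -27.5, -0.2
0.001, -0.0, 0.013, 34.2, -27.9, -0.2
0.001, -0.0, 0.013, 33.8, -28.4, -0.2
0.001, -0.0, 0.013, 33.4, -28.8, -0.2
0.001, -0.0, 0.013, 33.1, -29.2, -0.2
0.001, -0.0, 0.013, 32.7, -29.6, -0.1
0.001, -0.0, 0.013, 32.3, -30.1, -0.1
0.001, -0.0, 0.013, 31.9, -30.5, -0.1
0.001, -0.0, 0.013, 31.5, -30.9, -0.1
0.001, -0.0, 0.013, 31.1, -31.3, -0.1
0.001, -0.0, 0.013, 30.7, -31.7, -0.0
0.001, -0.0, 0.013, 30.3, -32.1, -0.0
0.001, -0.0, 0.013, 29.9, -32.5, 0.0
```

View pics/s9.png

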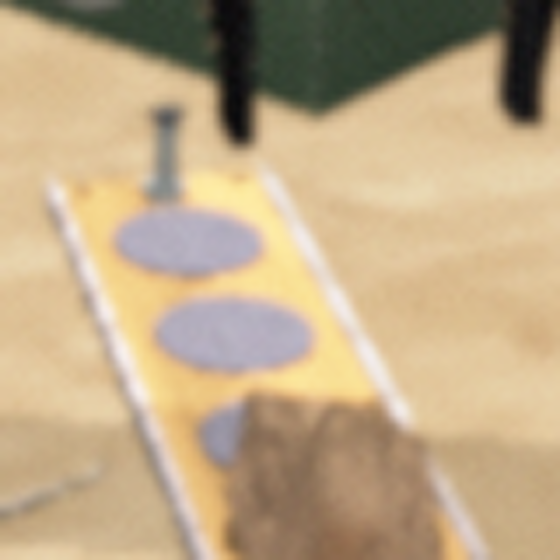

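>>> {"fn": "move_arm", "kwargs": {"motion": [[0,0,0.013,34,-27,0,0],[0,0,0.013,34,-28,0,0],[0,0,0.013,34,-28,0,0],[0,0,0.013,33,-29,0,0],[0,0,0.013,33,-29,0,0]]}}

```text
time: 9.55
position: [0.4485, -0.1927, 0.1824]
eef_rot: [0.91, 0.414, -0.0, -0.0]
contact_force: [0.4, -0.1, -1.0]
grip_width: 0.0873
```

>>> {"fn": "move_arm", "kwargs": {"motion": [[0,0,0.013,33,-30,0,0],[0,0,0.013,32,-30,0,0],[0,0,0.013,32,-30,0,0],[0,0,0.013,31,-31,0,0],[0,0,0.013,31,-31,0,0]]}}

```text
time: 10.05
position: [0.4441, 0.0271, 0.1827]
eef_rot: [0.923, 0.384, -0.0, -0.0]
contact_force: [0.7, 0.3, 0.4]
grip_width: 0.0871
```

>>> {"fn": "move_arm", "kwargs": {"motion": [[0,0,0.013,31,-31,0,0],[0,0,0.013,28,-30,0,0],[0,0,0.013,22,-25,0,0],[0,0,0,0,0,0,0],[0,0,0,0,0,0,0]]}}

```text
time: 10.55
position: [0.4419, 0.1435, 0.1823]
eef_rot: [0.93, 0.367, -0.001, 0.0]
contact_force: [-0.2, -0.4, 0.1]
grip_width: 0.0871
```

```bash
python3 -c "
from h import *
plan(.4443,.1567,.075,-47,wrap=False,step=46)
s=grab('scene');t=grab('top');crop(t,260,170,140,110,5,'pics/t10.png')"
```

```text
t 10.55 pos [0.4419 0.1435 0.1823] jaw -47.0 d -0.0 w 0.0871 F [-0.2 -0.4  0.1] q7 -1.23
n rows 3 turn tool total [0.    0.001 0.001] shift in start tool frame mm [ 10.9  -8.1 107.3] in target frame [ 10.7  -8.  107.3]
0.0, 0.0, 0.0, 3.6, -2.7, 35.8
0.0, 0.0, 0.0, 3.6, -2.7, 35.8
0.0, 0.0, 0.0, 3.6, -2.7, 35.8
```

View pics/t10.png

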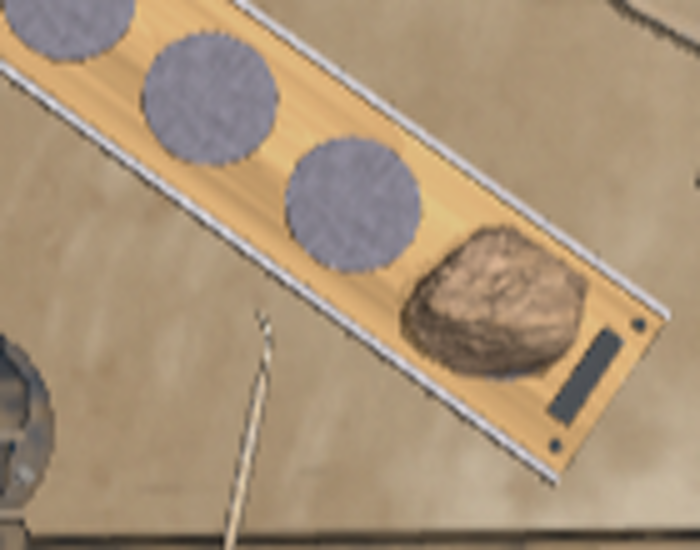

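```bash
python3 - <<'E'
from h import *
import pickle
t,s=pickle.load(open("f0.pkl","rb"))
c=np.array([.4537,-.4141]);A=np.array([.1548,.2023])/.2547;B=np.array([A[1],-A[0]])
for a in[(402,310),(410,345),(450,370),(490,377),(550,372),(580,320),(585,275),(545,240),(500,226),(460,240),(425,275)]:
  for z in(.015,.03,.05):
    w=px2w(t,260+(a[0]+.5)/5-.5,170+(a[1]+.5)/5-.5,z)[:2]-c
    print(a,z,"along(post+)",(w@A*1e3).round(1),"across",(w@B*1e3).round(1),end=" | ")
  print()
E
```

```text
(402, 310) 0.015 along(post+) 38.6 across -27.9 | (402, 310) 0.03 along(post+) 41.1 across -31.0 | (402, 310) 0.05 along(post+) 44.6 across -35.0 | 
(410, 345) 0.015 along(post+) 26.2 across -39.1 | (410, 345) 0.03 along(post+) 29.0 across -42.0 | (410, 345) 0.05 along(post+) 32.7 across -45.8 | 
(450, 370) 0.015 along(post+) 4.4 across -37.3 | (450, 370) 0.03 along(post+) 7.6 across -40.2 | (450, 370) 0.05 along(post+) 11.8 across -44.1 | 
(490, 377) 0.015 along(post+) -12.6 across -28.6 | (490, 377) 0.03 along(post+) -9.1 across -31.7 | (490, 377) 0.05 along(post+) -4.5 across -35.8 | 
(550, 372) 0.015 along(post+) -34.1 across -9.6 | (550, 372) 0.03 along(post+) -30.2 across -13.0 | (550, 372) 0.05 along(post+) -25.1 across -17.5 | 
(580, 320) 0.015 along(post+) -31.9 across 19.3 | (580, 320) 0.03 along(post+) -28.1 across 15.4 | (580, 320) 0.05 along(post+) -23.1 across 10.2 | 
(585, 275) 0.015 along(post+) -22.0 across 38.5 | (585, 275) 0.03 along(post+) -18.4 across 34.2 | (585, 275) 0.05 along(post+) -13.5 across 28.6 | 
(545, 240) 0.015 along(post+) 2.7 across 40.8 | (545, 240) 0.03 along(post+) 5.8 across 36.5 | (545, 240) 0.05 along(post+) 10.1 across 30.8 | 
(500, 226) 0.015 along(post+) 23.7 across 33.3 | (500, 226) 0.03 along(post+) 26.5 across 29.1 | (500, 226) 0.05 along(post+) 30.3 across 23.6 | 
(460, 240) 0.015 along(post+) 35.3 across 16.1 | (460, 240) 0.03 along(post+) 37.9 across 12.3 | (460, 240) 0.05 along(post+) 41.4 across 7.2 | 
(425, 275) 0.015 along(post+) 39.2 across -7.7 | (425, 275) 0.03 along(post+) 41.8 across -11.1 | (425, 275) 0.05 along(post+) 45.2 across -15.7 |
```

>>> {"fn": "move_arm", "kwargs": {"motion": [[0,0,0,10,-6,30,0],[0,0,0,0,0,40,0],[0,0,0,0,0,37,0],[0,0,0,0,0,0,0],[0,0,0,0,0,0,0]]}}

```text
time: 11.15
position: [0.4458, 0.1537, 0.0764]
eef_rot: [0.931, 0.365, -0.001, 0.0]
contact_force: [1.0, 0.1, 0.7]
grip_width: 0.0872
```

```bash
python3 -c "
from h import *
plan(.4457,.1553,.020,-47,wrap=False,step=46)
s=grab('scene');crop(s,130,110,80,80,7,'pics/s11.png');t=grab('top');crop(t,80,180,110,80,7,'pics/t11.png')"
```

```text
t 11.15 pos [0.4458 0.1537 0.0764] jaw -47.1 d 0.1 w 0.0872 F [1.  0.1 0.7] q7 -1.19
n rows 2 turn tool total [ 0.     0.001 -0.002] shift in start tool frame mm [ 1.1 -1.2 56.4] in target frame [ 1.1 -1.2 56.4]
0.0, 0.001, -0.001, 0.6, -0.6, 28.2
0.0, 0.001, -0.001, 0.6, -0.6, 28.2
```

View pics/s11.png

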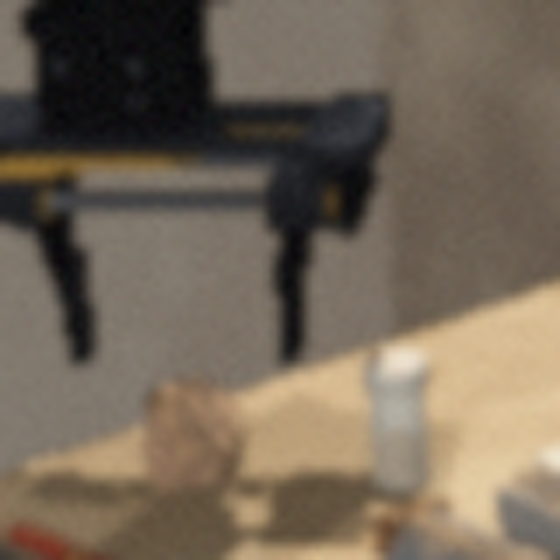

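View pics/t11.png

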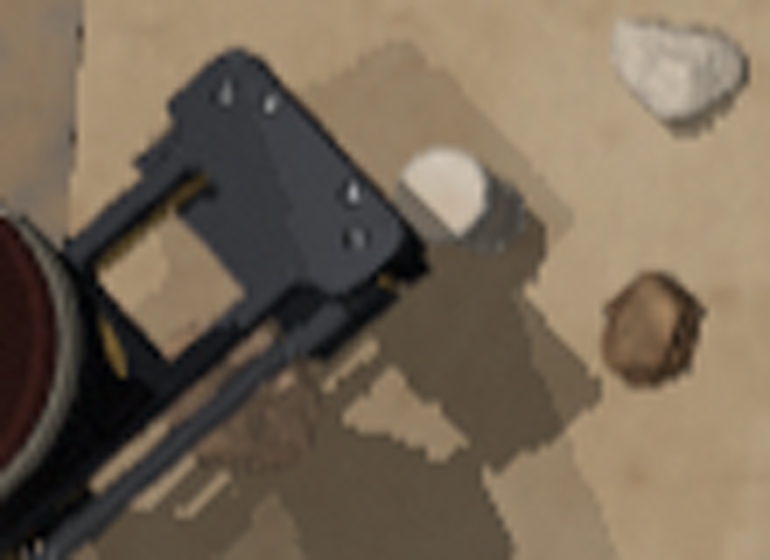

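```bash
python3 -c "
from h import *
import pickle
t,s=pickle.load(open('f0.pkl','rb'))
for z in(0,.055,.06,.065,.07,.075):
  print(z,(w2px(s,(.508,.085,z))-[130,110])*7+3,(w2px(t,(.508,.085,z))-[80,180])*7+3, (w2px(s,(.508,.085,z))-[120,145])*6+2)
"
```

```text
0 [404.95390659 483.69882297] [490.97784962 220.94722886] [406.53191993 204.02756254]
0.055 [397.93520522 374.27031829] [446.66146783 201.08219823] [400.51589018 110.2317014 ]
0.06 [397.28527896 364.13732436] [442.34000937 199.14508375] [399.95881054 101.54627802]
0.065 [396.63333574 353.97288396] [437.96590529 197.18437062] [399.40000206  92.83390054]
0.07 [395.97936615 343.77685048] [433.53818765 195.19962496] [398.8394567   84.09444327]
0.075 [395.32336073 333.54907639] [429.05586468 193.19040219] [398.27716634  75.32777976]
```

>>> {"fn": "move_arm", "kwargs": {"motion": [[0,0,0,1,1,20,0],[0,0,0,0,0,20,0],[0,0,0,0,0,14,0],[0,0,0,0,0,0,0],[0,0,0,0,0,0,0.5]], "grip_force": 25}}

```text
time: 11.75
position: [0.448, 0.155, 0.0234]
eef_rot: [0.931, 0.366, 0.001, -0.0]
contact_force: [0.4, 0.5, 0.6]
grip_width: 0.0839
```

>>> {"fn": "move_arm", "kwargs": {"motion": [[0,0,0,0,0,0,1],[0,0,0,0,0,0,1],[0,0,0,0,0,0,1],[0,0,0,0,0,0,1],[0,0,0,0,0,0,1]]}}

```text
time: 12.25
position: [0.4469, 0.1548, 0.022]
eef_rot: [0.931, 0.366, -0.0, -0.0]
contact_force: [-2.5, 1.4, 2.3]
grip_width: 0.0468
```

```bash
python3 -c "
from h import *
plan(.4457,.1553,.020,-47,wrap=False,step=46)
s=grab('scene');crop(s,130,110,80,80,7,'pics/s12.png')"
```

```text
t 12.25 pos [0.4469 0.1548 0.022 ] jaw -47.0 d 0.0 w 0.0468 F [-2.5  1.4  2.3] q7 -1.15
n rows 1 turn tool total [-0.     0.    -0.001] shift in start tool frame mm [-0.6 -1.1  2. ] in target frame [-0.6 -1.1  2. ]
-0.0, 0.0, -0.001, -0.6, -1.1, 2.0
```

View pics/s12.png

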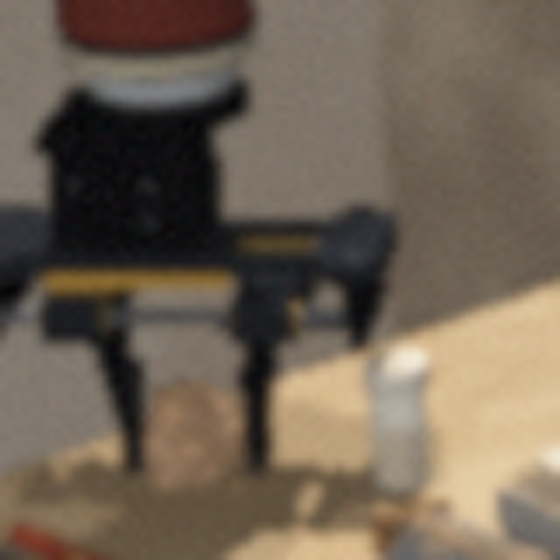

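>>> {"fn": "move_arm", "kwargs": {"motion": [[0,0,0,0,0,0,1],[0,0,0,0,0,0,1],[0,0,0,0,0,-6,1],[0,0,0,0,0,-14,1],[0,0,0,0,0,0,1]]}}

```text
time: 12.8
position: [0.4483, 0.1547, 0.0432]
eef_rot: [0.931, 0.366, 0.001, 0.0]
contact_force: [-0.0, 0.0, -1.5]
grip_width: 0.0427
```

```bash
python3 -c "
from h import *
plan(.5062,-.3463,.2,-37.4,wrap=False,step=46)
s=grab('scene');crop(s,130,110,80,80,7,'pics/s13.png')"
```

```text
t 12.8 pos [0.4483 0.1547 0.0432] jaw -47.1 d 9.7 w 0.0427 F [-0.   0.  -1.5] q7 -1.17
n rows 12 turn tool total [ 0.001 -0.002 -0.169] shift in start tool frame mm [-298.5  406.5 -157.1] in target frame [-362.8  350.3 -156.8]
0.0, -0.0, -0.014, -24.9, 33.9, -13.1
0.0, -0.0, -0.014, -25.3, 33.5, -13.1
0.0, -0.0, -0.014, -25.8, 33.2, -13.1
0.0, -0.0, -0.014, -26.3, 32.8, -13.1
0.0, -0.0, -0.014, -26.7, 32.4, -13.1
0.0, -0.0, -0.014, -27.2, 32.0, -13.1
0.0, -0.0, -0.014, -27.7, 31.6, -13.1
0.0, -0.0, -0.014, -28.1, 31.3, -13.1
0.0, -0.0, -0.014, -28.5, 30.9, -13.1
0.0, -0.0, -0.014, -29.0, 30.4, -13.1
0.0, -0.0, -0.014, -29.4, 30.0, -13.1
0.0, -0.0, -0.014, -29.8, 29.6, -13.1
```

View pics/s13.png

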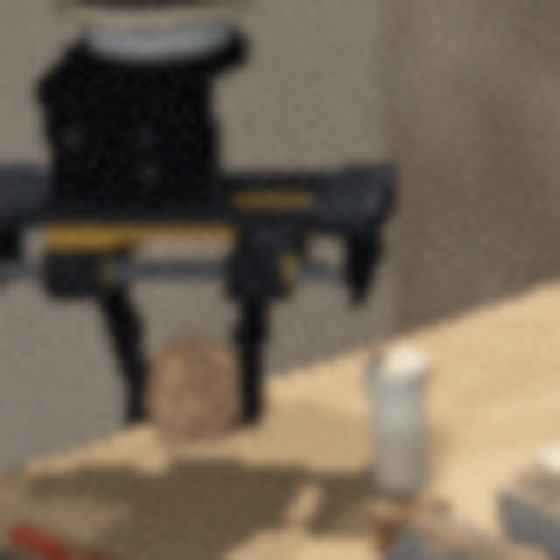

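>>> {"fn": "move_arm", "kwargs": {"motion": [[0,0,0,0,0,-40,1],[0,0,0,0,0,-45,1],[0,0,0,0,0,-45,1],[0,0,-0.014,-25,34,-10,1],[0,0,-0.014,-25,34,-5,1]]}}

```text
time: 13.35
position: [0.4583, 0.0708, 0.1883]
eef_rot: [0.925, 0.381, 0.002, 0.0]
contact_force: [1.1, -0.8, -3.5]
grip_width: 0.0428
```

>>> {"fn": "move_arm", "kwargs": {"motion": [[0,0,-0.014,-26,33,0,1],[0,0,-0.014,-26,33,0,1],[0,0,-0.014,-27,32,0,1],[0,0,-0.014,-27,32,0,1],[0,0,-0.014,-28,32,0,1]]}}

```text
time: 13.85
position: [0.4812, -0.1397, 0.1864]
eef_rot: [0.911, 0.412, 0.0, 0.0]
contact_force: [0.8, 1.0, -3.4]
grip_width: 0.043
```

>>> {"fn": "move_arm", "kwargs": {"motion": [[0,0,-0.014,-28,31,0,1],[0,0,-0.014,-29,31,0,1],[0,0,-0.014,-29,30,0,1],[0,0,-0.014,-22,22,0,1],[0,0,-0.014,-10,10,0,1]]}}

```text
time: 14.35
position: [0.4991, -0.3118, 0.186]
eef_rot: [0.897, 0.442, -0.001, 0.001]
contact_force: [0.1, 0.6, -2.2]
grip_width: 0.0427
```

>>> {"fn": "move_arm", "kwargs": {"motion": [[0,0,0,0,0,0,1],[0,0,0,0,0,0,1]]}}

```text
time: 14.55
position: [0.4998, -0.3079, 0.1861]
eef_rot: [0.897, 0.443, -0.001, -0.0]
contact_force: [0.5, -0.2, -3.1]
grip_width: 0.043
```

```bash
python3 -c "
from h import *
plan(.5062,-.3463,.06,-37.4,wrap=False,step=46)"
```

```text
t 14.55 pos [ 0.4998 -0.3079  0.1861] jaw -37.5 d 0.1 w 0.043 F [ 0.5 -0.2 -3.1] q7 0.03
n rows 3 turn tool total [-0.001  0.001 -0.001] shift in start tool frame mm [-26.6  28.6 126. ] in target frame [-26.7  28.4 126.1]
-0.0, 0.0, -0.0, -8.9, 9.5, 42.0
-0.0, 0.0, -0.0, -8.9, 9.5, 42.0
-0.0, 0.0, -0.0, -8.9, 9.5, 42.0
```

>>> {"fn": "move_arm", "kwargs": {"motion": [[0,0,0,-14,15,10,1],[0,0,0,-13,13,30,1],[0,0,0,0,0,40,1],[0,0,0,0,0,40,1],[0,0,0,0,0,0,1]]}}

```text
time: 15.05
position: [0.5035, -0.3427, 0.0618]
eef_rot: [0.896, 0.444, -0.003, -0.004]
contact_force: [-0.4, 0.8, -2.3]
grip_width: 0.0429
```

>>> {"fn": "move_arm", "kwargs": {"motion": [[0,0,0,0,0,0,1]]}}

```text
time: 15.15
position: [0.5062, -0.3456, 0.0674]
eef_rot: [0.896, 0.443, -0.0, -0.0]
contact_force: [-0.3, -0.4, -1.8]
grip_width: 0.0429
```

```bash
python3 -c "
from h import *
plan(.5062,-.3463,.034,-37.4,wrap=False,step=46)
s=grab('scene');crop(s,230,160,100,80,7,'pics/s14.png');t=grab('top');crop(t,230,140,140,110,5,'pics/t14.png')
print((w2px(t,(.5062,-.3463,.01))-[230,140])*5+2)"
```

```text
t 15.15 pos [ 0.5062 -0.3456  0.0674] jaw -37.4 d -0.0 w 0.0429 F [-0.3 -0.4 -1.8] q7 0.18
n rows 1 turn tool total [-0.001  0.     0.001] shift in start tool frame mm [-0.6  0.5 33.4] in target frame [-0.6  0.4 33.4]
-0.001, 0.0, 0.001, -0.6, 0.5, 33.4
[502.41175827 353.69757297]
```

View pics/s14.png

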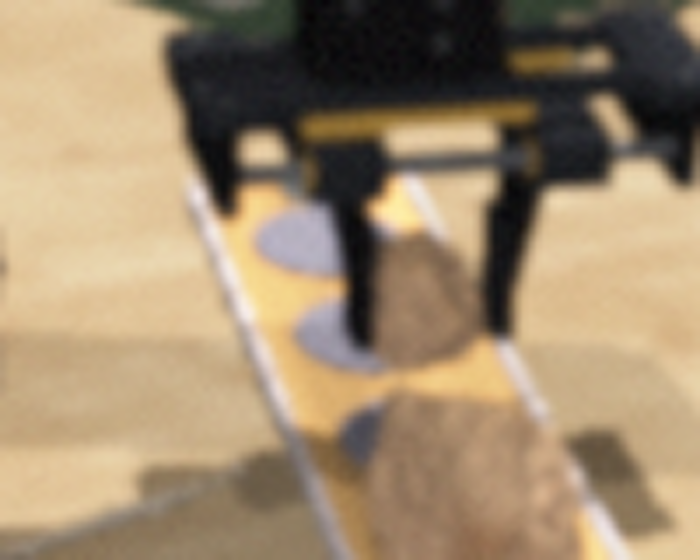

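View pics/t14.png

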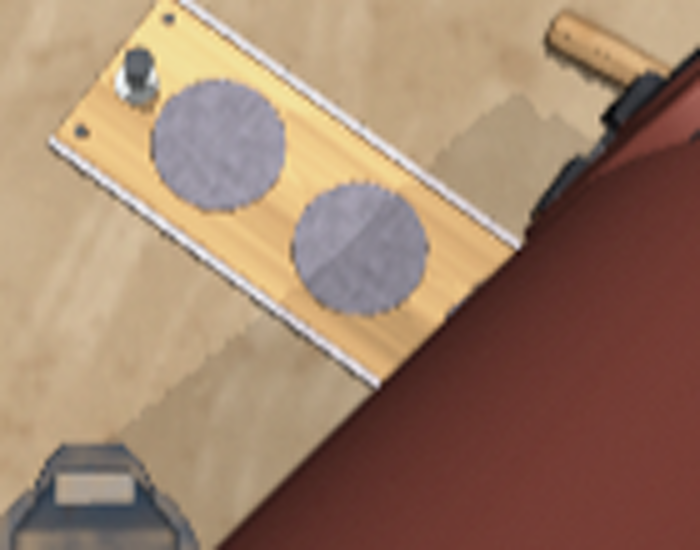

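>>> {"fn": "move_arm", "kwargs": {"motion": [[0,0,0,0,0,15,1],[0,0,0,0,0,15,1],[0,0,0,0,0,2,1],[0,0,0,0,0,1,1],[0,0,0,0,0,0,1]]}}

```text
time: 15.75
position: [0.5059, -0.3467, 0.0338]
eef_rot: [0.897, 0.443, -0.0, -0.0]
contact_force: [-0.6, -0.1, -2.0]
grip_width: 0.0429
```

>>> {"fn": "move_arm", "kwargs": {"motion": [[0,0,0,0,0,1,1],[0,0,0,0,0,0,1]]}}

```text
time: 15.95
position: [0.5062, -0.3467, 0.0331]
eef_rot: [0.897, 0.443, 0.0, 0.0]
contact_force: [0.3, -0.8, -3.0]
grip_width: 0.0432
```

>>> {"fn": "move_arm", "kwargs": {"motion": [[0,0,0,0,0,1,1],[0,0,0,0,0,0,1]]}}

```text
time: 16.15
position: [0.5062, -0.3467, 0.0321]
eef_rot: [0.897, 0.443, 0.0, 0.0]
contact_force: [0.9, -0.4, -2.4]
grip_width: 0.0426
```

>>> {"fn": "move_arm", "kwargs": {"motion": [[0,0,0,0,0,0.7,1],[0,0,0,0,0,0,1]]}}

```text
time: 16.35
position: [0.5062, -0.3468, 0.032]
eef_rot: [0.897, 0.443, 0.0, 0.0]
contact_force: [-1.7, 1.4, 7.3]
grip_width: 0.0431
```

>>> {"fn": "move_arm", "kwargs": {"motion": [[0,0,0,0,0,0,0.3],[0,0,0,0,0,0,0.1],[0,0,0,0,0,0,0],[0,0,0,0,0,0,0]]}}

```text
time: 16.75
position: [0.506, -0.3465, 0.0311]
eef_rot: [0.897, 0.443, -0.0, -0.0]
contact_force: [0.1, 0.1, 0.2]
grip_width: 0.067
```

>>> {"fn": "move_arm", "kwargs": {"motion": [[0,0,0,0,0,-15,0],[0,0,0,0,0,-40,0],[0,0,0,0,0,-45,0],[0,0,0,0,0,-45,0],[0,0,0,0,0,0,0]]}}

```text
time: 17.25
position: [0.5082, -0.3492, 0.1836]
eef_rot: [0.897, 0.443, 0.003, 0.004]
contact_force: [0.5, 0.1, 0.0]
grip_width: 0.0865
```

```bash
python3 -c "
from h import *
plan(.5579,.0204,.18,-47,wrap=False,step=46)"
```

```text
t 17.25 pos [ 0.5082 -0.3492  0.1836] jaw -37.5 d -9.5 w 0.0865 F [0.5 0.1 0. ] q7 0.11
n rows 9 turn tool total [ 0.01  -0.003  0.166] shift in start tool frame mm [ 323.6 -185.4    2.4] in target frame [ 288.4 -236.4    3.6]
0.001, -0.0, 0.018, 36.0, -20.6, 0.3
0.001, -0.0, 0.018, 35.6, -21.3, 0.3
0.001, -0.0, 0.018, 35.2, -21.9, 0.3
0.001, -0.0, 0.018, 34.8, -22.6, 0.3
0.001, -0.0, 0.018, 34.3, -23.2, 0.3
0.001, -0.0, 0.018, 33.9, -23.8, 0.3
0.001, -0.0, 0.018, 33.5, -24.5, 0.3
0.001, -0.0, 0.018, 33.0, -25.1, 0.4
0.001, -0.0, 0.018, 32.5, -25.7, 0.4
```

>>> {"fn": "move_arm", "kwargs": {"motion": [[0,0,0.018,36,-21,0,0.3],[0,0,0.018,36,-21,0,0.3],[0,0,0.018,35,-22,0,0.3],[0,0,0.018,35,-22,0,0.3],[0,0,0.018,34,-23,0,0.3]]}}

```text
time: 17.75
position: [0.5338, -0.1399, 0.1768]
eef_rot: [0.916, 0.402, 0.0, 0.0]
contact_force: [0.9, 0.9, 1.0]
grip_width: 0.0622
```

>>> {"fn": "move_arm", "kwargs": {"motion": [[0,0,0.018,34,-24,0,0.3],[0,0,0.018,34,-24,0,0.3],[0,0,0.018,30,-23,0,0.3],[0,0,0.018,20,-18,0,0.3],[0,0,0,0,0,0,0.3]]}}

```text
time: 18.25
position: [0.5518, 0.0103, 0.1764]
eef_rot: [0.928, 0.372, 0.0, -0.001]
contact_force: [0.9, 0.1, -0.2]
grip_width: 0.0611
```

>>> {"fn": "move_arm", "kwargs": {"motion": [[0,0,0,0,0,0,0.3]]}}

```text
time: 18.35
position: [0.5516, 0.0055, 0.1766]
eef_rot: [0.929, 0.37, 0.0, 0.0]
contact_force: [-0.1, -0.6, -0.7]
grip_width: 0.0604
```

```bash
python3 -c "
from h import *
plan(.5579,.0204,.07,-47,wrap=False,step=46)
t=grab('top');crop(t,260,150,140,110,5,'pics/t15.png')"
```

```text
t 18.35 pos [0.5516 0.0055 0.1766] jaw -46.6 d -0.4 w 0.0604 F [-0.1 -0.6 -0.7] q7 -0.77
n rows 3 turn tool total [ 0.    -0.     0.006] shift in start tool frame mm [ 14.7  -6.5 106.6] in target frame [ 14.7  -6.6 106.6]
0.0, -0.0, 0.002, 4.9, -2.2, 35.5
0.0, -0.0, 0.002, 4.9, -2.2, 35.5
0.0, -0.0, 0.002, 4.9, -2.2, 35.5
```

View pics/t15.png

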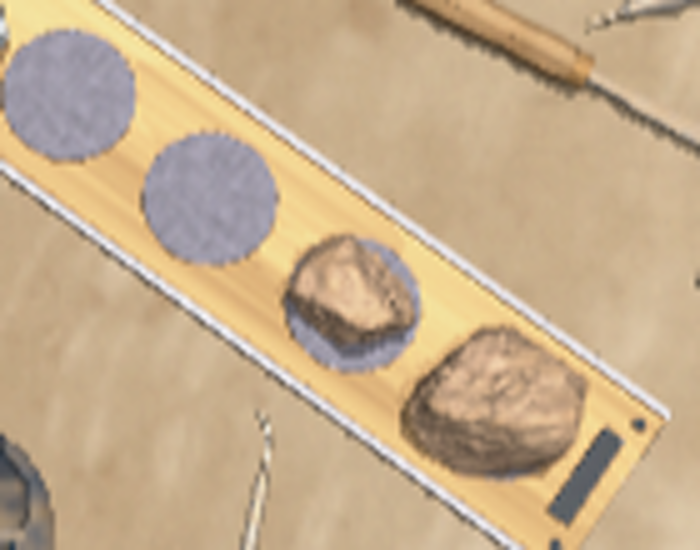

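```bash
python3 - <<'E'
from h import *
import pickle
t,s=pickle.load(open("f0.pkl","rb"))
c=np.array([.5062,-.3463]);A=np.array([.1548,.2023])/.2547;B=np.array([A[1],-A[0]])
for a in[(286,298),(300,325),(345,355),(385,338),(415,325),(415,300),(380,255),(350,237),(315,255)]:
  for z in(.01,.02,.035,.05):
    w=px2w(t,260+(a[0]+.5)/5-.5,150+(a[1]+.5)/5-.5,z)[:2]-c
    print(a,z,"along",(w@A*1e3).round(1),"across",(w@B*1e3).round(1),end=" | ")
  print()
E
```

```text
(286, 298) 0.01 along 27.1 across -17.1 | (286, 298) 0.02 along 28.0 across -19.2 | (286, 298) 0.035 along 29.2 across -22.5 | (286, 298) 0.05 along 30.5 across -25.7 | 
(300, 325) 0.01 along 14.3 across -23.6 | (300, 325) 0.02 along 15.2 across -25.7 | (300, 325) 0.035 along 16.7 across -28.8 | (300, 325) 0.05 along 18.2 across -32.0 | 
(345, 355) 0.01 along -11.3 across -22.3 | (345, 355) 0.02 along -10.0 across -24.4 | (345, 355) 0.035 along -8.1 across -27.6 | (345, 355) 0.05 along -6.1 across -30.7 | 
(385, 338) 0.01 along -22.0 across -4.1 | (385, 338) 0.02 along -20.6 across -6.4 | (385, 338) 0.035 along -18.4 across -9.9 | (385, 338) 0.05 along -16.3 across -13.3 | 
(415, 325) 0.01 along -30.0 across 9.8 | (415, 325) 0.02 along -28.5 across 7.3 | (415, 325) 0.035 along -26.2 across 3.6 | (415, 325) 0.05 along -24.0 across -0.1 | 
(415, 300) 0.01 along -23.1 across 19.7 | (415, 300) 0.02 along -21.7 across 17.1 | (415, 300) 0.035 along -19.6 across 13.2 | (415, 300) 0.05 along -17.4 across 9.4 | 
(380, 255) 0.01 along 2.9 across 27.4 | (380, 255) 0.02 along 4.0 across 24.8 | (380, 255) 0.035 along 5.7 across 20.7 | (380, 255) 0.05 along 7.3 across 16.7 | 
(350, 237) 0.01 along 19.5 across 25.8 | (350, 237) 0.02 along 20.4 across 23.2 | (350, 237) 0.035 along 21.8 across 19.2 | (350, 237) 0.05 along 23.2 across 15.2 | 
(315, 255) 0.01 along 28.0 across 8.4 | (315, 255) 0.02 along 28.8 across 6.0 | (315, 255) 0.035 along 30.1 across 2.3 | (315, 255) 0.05 along 31.3 across -1.4 |
```

>>> {"fn": "move_arm", "kwargs": {"motion": [[0,0,0.006,15,-6,10,0.3],[0,0,0,0,0,40,0.3],[0,0,0,0,0,45,0.3],[0,0,0,0,0,10,0.3],[0,0,0,0,0,0,0.3]]}}

```text
time: 18.9
position: [0.5574, 0.0194, 0.0699]
eef_rot: [0.931, 0.366, -0.002, 0.0]
contact_force: [0.3, 0.3, 0.2]
grip_width: 0.0609
```

>>> {"fn": "move_arm", "kwargs": {"motion": [[0,0,0,0,0,0,0.3]]}}

```text
time: 19.0
position: [0.5595, 0.0196, 0.0727]
eef_rot: [0.931, 0.366, 0.001, 0.0]
contact_force: [-0.3, 0.9, -0.4]
grip_width: 0.0609
```

```bash
python3 -c "
from h import *
plan(.5579,.0204,.017,-47,wrap=False,step=46)
t=grab('top');crop(t,140,150,80,80,7,'pics/t16.png');s=grab('scene');crop(s,170,110,80,80,7,'pics/s16.png')
st=robot.sense();Rm=R.from_quat(st['eef_rot']).as_matrix()
for dy in(-.03,0,.03): print((w2px(t,st['position']+Rm@[0,dy,.014])-[140,150])*7+3)"
```

```text
t 19.0 pos [0.5595 0.0196 0.0727] jaw -47.1 d 0.1 w 0.0609 F [-0.3  0.9 -0.4] q7 -0.71
n rows 2 turn tool total [ 0.001 -0.001 -0.002] shift in start tool frame mm [-0.7 -1.7 55.6] in target frame [-0.7 -1.7 55.7]
0.001, -0.001, -0.001, -0.4, -0.9, 27.8
0.001, -0.001, -0.001, -0.3, -0.8, 27.8
[162.51015607 311.21024976]
[233.20409757 248.3681932 ]
[303.20850777 186.13908259]
```

View pics/t16.png

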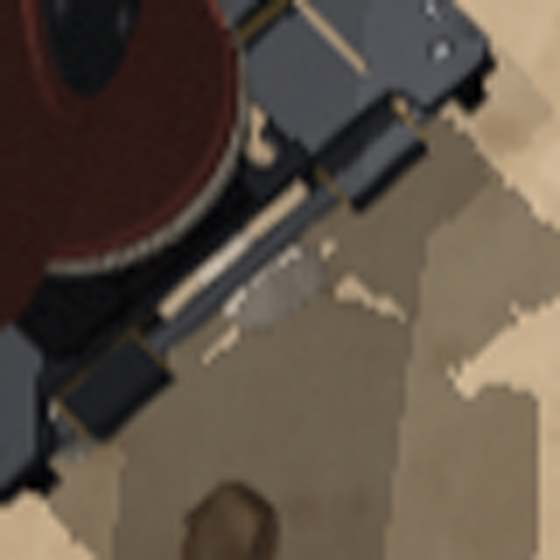

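View pics/s16.png

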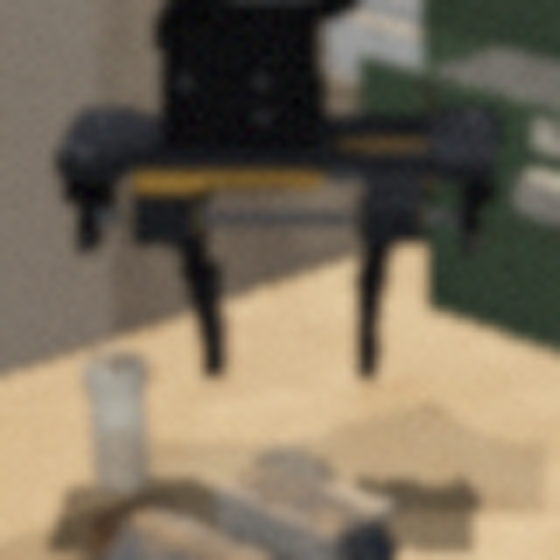

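>>> {"fn": "move_arm", "kwargs": {"motion": [[0,0,0,-1,-1,20,0.3],[0,0,0,0,0,20,0.3],[0,0,0,0,0,14,0.3],[0,0,0,0,0,0,0.3],[0,0,0,0,0,0,0.3]], "grip_force": 20}}

```text
time: 19.6
position: [0.5576, 0.0201, 0.018]
eef_rot: [0.931, 0.366, 0.0, 0.0]
contact_force: [-0.2, -0.6, 0.5]
grip_width: 0.061
```

>>> {"fn": "move_arm", "kwargs": {"motion": [[0,0,0,0,0,1,1],[0,0,0,0,0,0,1],[0,0,0,0,0,0,1],[0,0,0,0,0,0,1],[0,0,0,0,0,0,1]]}}

```text
time: 20.1
position: [0.5572, 0.0202, 0.0165]
eef_rot: [0.931, 0.366, 0.0, -0.0]
contact_force: [-0.9, 0.6, 2.9]
grip_width: 0.0348
```

>>> {"fn": "move_arm", "kwargs": {"motion": [[0,0,0,0,0,0,1],[0,0,0,0,0,0,1]]}}

```text
time: 20.3
position: [0.5572, 0.0202, 0.0165]
eef_rot: [0.931, 0.366, 0.0, -0.0]
contact_force: [-0.8, 0.5, 5.6]
grip_width: 0.0349
```

>>> {"fn": "move_arm", "kwargs": {"motion": [[0,0,0,0,0,-6,1],[0,0,0,0,0,-20,1],[0,0,0,0,0,-40,1],[0,0,0,0,0,0,1],[0,0,0,0,0,0,1]]}}

```text
time: 20.8
position: [0.5575, 0.0204, 0.083]
eef_rot: [0.931, 0.366, 0.001, -0.0]
contact_force: [-0.6, 0.9, -1.3]
grip_width: 0.0345
```

```bash
python3 -c "
from h import *
plan(.5576,-.2793,.18,-37.4,wrap=False,step=46)
t=grab('top');crop(t,140,150,80,80,7,'pics/t17.png');s=grab('scene');crop(s,170,110,80,80,7,'pics/s17.png')"
```

```text
t 20.8 pos [0.5575 0.0204 0.083 ] jaw -47.0 d 9.6 w 0.0345 F [-0.6  0.9 -1.3] q7 -0.72
n rows 7 turn tool total [ 0.001 -0.002 -0.168] shift in start tool frame mm [-204.   219.4  -97.3] in target frame [-238.   182.1  -97. ]
0.0, -0.0, -0.024, -29.1, 31.3, -13.9
0.0, -0.0, -0.024, -29.9, 30.6, -13.9
0.0, -0.0, -0.024, -30.6, 29.9, -13.9
0.0, -0.0, -0.024, -31.3, 29.2, -13.9
0.0, -0.0, -0.024, -32.0, 28.4, -13.9
0.0, -0.0, -0.024, -32.7, 27.6, -13.9
0.0, -0.0, -0.024, -33.4, 26.8, -13.9
```

View pics/t17.png

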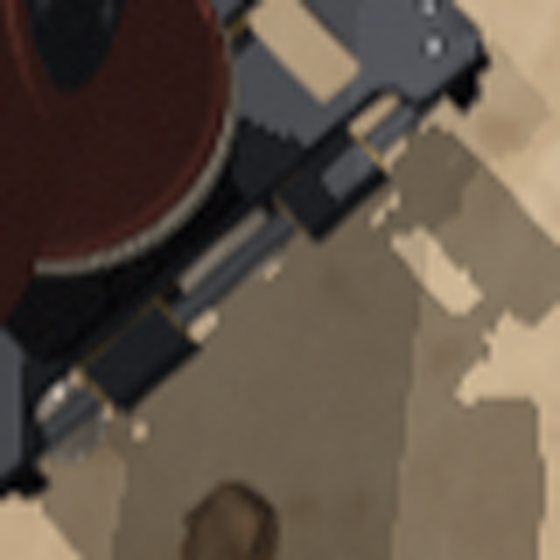

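View pics/s17.png

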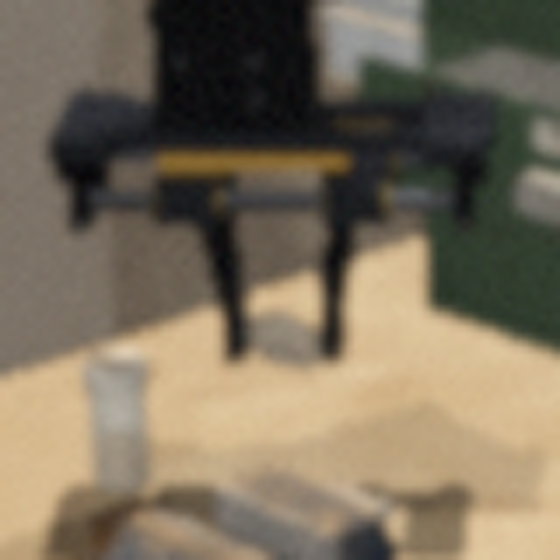

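>>> {"fn": "move_arm", "kwargs": {"motion": [[0,0,0,0,0,-45,1],[0,0,0,0,0,-45,1],[0,0,-0.024,-29,31,0,1],[0,0,-0.024,-30,31,0,1],[0,0,-0.024,-31,30,0,1]]}}

```text
time: 21.4
position: [0.5564, -0.1095, 0.1714]
eef_rot: [0.916, 0.401, -0.0, -0.0]
contact_force: [-0.4, 0.6, -0.5]
grip_width: 0.0342
```

>>> {"fn": "move_arm", "kwargs": {"motion": [[0,0,-0.024,-31,29,0,1],[0,0,-0.024,-32,28,0,1],[0,0,-0.024,-30,26,0,1],[0,0,-0.024,-25,18,0,1],[0,0,0,0,0,0,1]]}}

```text
time: 21.9
position: [0.5532, -0.2695, 0.1711]
eef_rot: [0.898, 0.44, -0.002, 0.001]
contact_force: [-0.5, -0.9, -0.7]
grip_width: 0.0346
```

>>> {"fn": "move_arm", "kwargs": {"motion": [[0,0,0,0,0,0,1]]}}

```text
time: 22.0
position: [0.5548, -0.2644, 0.1709]
eef_rot: [0.897, 0.442, -0.001, -0.001]
contact_force: [-1.0, 0.2, -1.1]
grip_width: 0.0349
```

```bash
python3 -c "
from h import *
plan(.5586,-.2838,.06,-37.4,wrap=False,step=46)"
```

```text
t 22.0 pos [ 0.5548 -0.2644  0.1709] jaw -37.5 d 0.1 w 0.0349 F [-1.   0.2 -1.1] q7 -0.05
n rows 3 turn tool total [-0.002  0.001 -0.002] shift in start tool frame mm [-12.9  15.  110.8] in target frame [-13.1  14.8 110.9]
-0.001, 0.0, -0.001, -4.3, 5.0, 36.9
-0.001, 0.0, -0.001, -4.3, 5.0, 37.0
-0.001, 0.0, -0.001, -4.3, 4.9, 37.0
```

>>> {"fn": "move_arm", "kwargs": {"motion": [[0,0,0,-13,15,10,1],[0,0,0,0,0,35,1],[0,0,0,0,0,40,1],[0,0,0,0,0,30,1],[0,0,0,0,0,0,1]]}}

```text
time: 22.5
position: [0.5574, -0.2798, 0.0524]
eef_rot: [0.896, 0.444, -0.003, -0.003]
contact_force: [0.1, 1.0, -1.2]
grip_width: 0.0348
```

>>> {"fn": "move_arm", "kwargs": {"motion": [[0,0,0,0,0,0,1],[0,0,0,0,0,0,1]]}}

```text
time: 22.7
position: [0.561, -0.2834, 0.059]
eef_rot: [0.896, 0.443, 0.001, 0.001]
contact_force: [-0.2, 0.9, -0.8]
grip_width: 0.0346
```

```bash
python3 -c "
from h import *
plan(.5586,-.2838,.0285,-37.4,wrap=False,step=46)
s=grab('scene');crop(s,230,140,90,80,7,'pics/s18.png')"
```

```text
t 22.7 pos [ 0.561  -0.2834  0.059 ] jaw -37.4 d -0.0 w 0.0346 F [-0.2  0.9 -0.8] q7 0.06
n rows 1 turn tool total [ 0.002 -0.001  0.   ] shift in start tool frame mm [-1.8 -1.7 30.5] in target frame [-1.8 -1.6 30.5]
0.002, -0.001, 0.0, -1.8, -1.7, 30.5
```

View pics/s18.png

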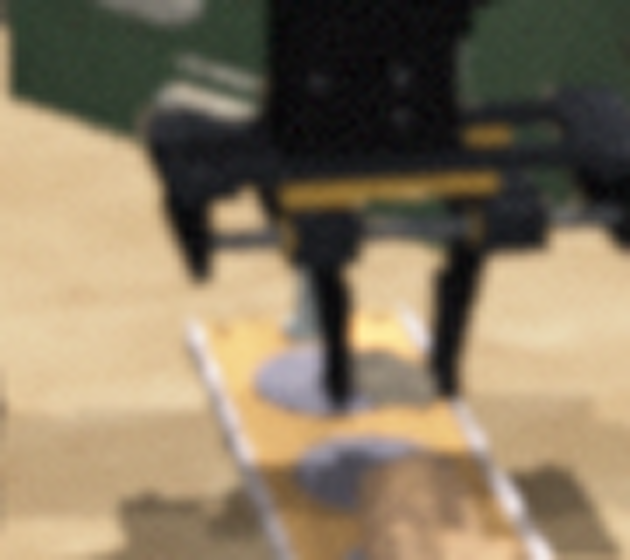

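>>> {"fn": "move_arm", "kwargs": {"motion": [[0,0,0,-2,-2,15,1],[0,0,0,0,0,13,1],[0,0,0,0,0,2,1],[0,0,0,0,0,0,1],[0,0,0,0,0,0,1]]}}

```text
time: 23.25
position: [0.5565, -0.2837, 0.0266]
eef_rot: [0.897, 0.443, -0.0, -0.0]
contact_force: [0.5, 0.4, 0.3]
grip_width: 0.0348
```

>>> {"fn": "move_arm", "kwargs": {"motion": [[0,0,0,0,0,1,1],[0,0,0,0,0,0,1]]}}

```text
time: 23.45
position: [0.5566, -0.2837, 0.0264]
eef_rot: [0.897, 0.443, -0.0, -0.0]
contact_force: [-3.9, 2.9, 8.7]
grip_width: 0.0344
```

>>> {"fn": "move_arm", "kwargs": {"motion": [[0,0,0,0,0,-3,1],[0,0,0,1.2,1.6,0,1],[0,0,0,0,0,0,1],[0,0,0,0,0,2,1],[0,0,0,0,0,0,1]]}}

```text
time: 23.95
position: [0.5587, -0.2837, 0.0267]
eef_rot: [0.897, 0.443, -0.0, -0.0]
contact_force: [-0.7, -0.7, 0.2]
grip_width: 0.0347
```

>>> {"fn": "move_arm", "kwargs": {"motion": [[0,0,0,0,0,0.4,1],[0,0,0,0,0,0,0.5],[0,0,0,0,0,0,0.3],[0,0,0,0,0,0,0.2],[0,0,0,0,0,-2,0.2]]}}

```text
time: 24.45
position: [0.5588, -0.2838, 0.0287]
eef_rot: [0.897, 0.443, -0.0, -0.0]
contact_force: [-0.5, -0.0, -0.3]
grip_width: 0.0591
```

>>> {"fn": "move_arm", "kwargs": {"motion": [[0,0,0,0,0,-25,0.2],[0,0,0,0,0,-45,0.2],[0,0,0,0,0,-45,0.2],[0,0,0,0,0,-35,0.2],[0,0,0,0,0,0,0.2]]}}

```text
time: 24.95
position: [0.561, -0.2856, 0.1844]
eef_rot: [0.897, 0.443, 0.003, 0.003]
contact_force: [-0.0, 0.0, 0.2]
grip_width: 0.0694
```

```bash
python3 -c "
from h import *
plan(.471,.0285,.17,-100,wrap=False,step=46)"
```

```text
t 24.95 pos [ 0.561  -0.2856  0.1844] jaw -37.4 d -62.6 w 0.0694 F [-0.   0.   0.2] q7 -0.01
n rows 8 turn tool total [ 0.005 -0.007  1.092] shift in start tool frame mm [ 194.6 -262.5   12.9] in target frame [-143.2 -293.7   14.4]
0.001, -0.001, 0.136, 24.3, -32.8, 1.6
0.001, -0.001, 0.136, 19.6, -35.8, 1.6
0.001, -0.001, 0.136, 14.6, -38.2, 1.6
0.001, -0.001, 0.136, 9.3, -39.8, 1.6
0.001, -0.001, 0.136, 3.8, -40.7, 1.7
0.001, -0.001, 0.136, -1.8, -40.8, 1.7
0.001, -0.001, 0.136, -7.3, -40.2, 1.7
0.001, -0.001, 0.136, -12.7, -38.8, 1.8
```

>>> {"fn": "move_arm", "kwargs": {"motion": [[0,0,0.136,24,-33,0,0.4],[0,0,0.136,20,-36,0,0.4],[0,0,0.136,15,-38,0,0.4],[0,0,0.136,9,-40,0,0.4],[0,0,0.136,4,-41,0,0.4]]}}

```text
time: 25.45
position: [0.504, -0.0956, 0.1785]
eef_rot: [0.991, 0.134, -0.0, -0.0]
contact_force: [0.6, 0.4, 0.2]
grip_width: 0.0526
```

>>> {"fn": "move_arm", "kwargs": {"motion": [[0,0,0.136,-2,-41,0,0.4],[0,0,0.136,-7,-40,0,0.4],[0,0,0.136,-12,-35,0,0.4],[0,0,0,0,0,0,0.4],[0,0,0,0,0,0,0.4]]}}

```text
time: 25.95
position: [0.4709, -0.0006, 0.1789]
eef_rot: [0.999, -0.037, -0.0, -0.0]
contact_force: [0.0, -0.2, 0.1]
grip_width: 0.052
```

```bash
python3 -c "
from h import *
plan(.471,.0285,.07,-100,wrap=False,step=46)
t=grab('top');crop(t,230,120,170,140,4,'pics/t19.png')"
```

```text
t 25.95 pos [ 0.4709 -0.0006  0.1789] jaw -94.2 d -5.8 w 0.052 F [ 0.  -0.2  0.1] q7 -1.75
n rows 3 turn tool total [-0.001  0.001  0.101] shift in start tool frame mm [ -1.9 -28.9 109. ] in target frame [ -4.9 -28.7 108.9]
-0.0, 0.0, 0.034, -0.6, -9.6, 36.3
-0.0, 0.0, 0.034, -1.0, -9.6, 36.3
-0.0, 0.0, 0.034, -1.3, -9.6, 36.3
```

View pics/t19.png

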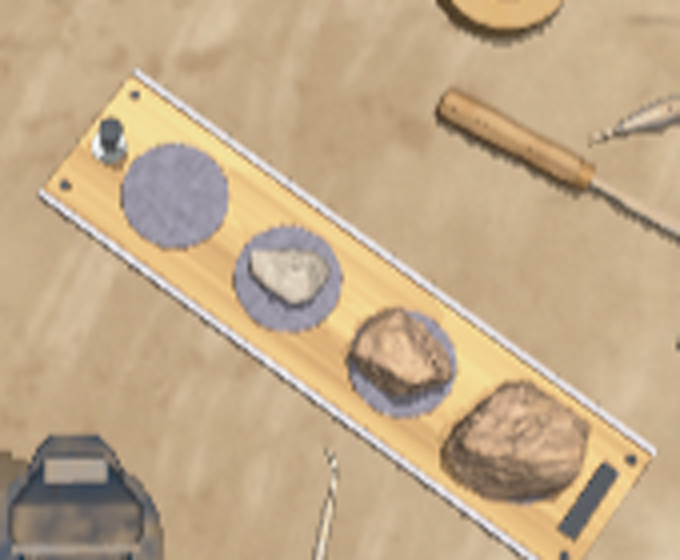

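>>> {"fn": "move_arm", "kwargs": {"motion": [[0,0,0.101,-2,-29,10,0.4],[0,0,0,0,0,40,0.4],[0,0,0,0,0,40,0.4],[0,0,0,0,0,10,0.4],[0,0,0,0,0,0,0.4]]}}

```text
time: 26.5
position: [0.4705, 0.0264, 0.0782]
eef_rot: [0.996, -0.089, -0.002, 0.001]
contact_force: [0.6, 0.1, 0.1]
grip_width: 0.0524
```

>>> {"fn": "move_arm", "kwargs": {"motion": [[0,0,0,0,0,0,0.4]]}}

```text
time: 26.6
position: [0.4723, 0.0272, 0.0803]
eef_rot: [0.996, -0.089, 0.0, 0.0]
contact_force: [0.8, 0.1, 0.8]
grip_width: 0.0522
```

```bash
python3 -c "
from h import *
plan(.471,.0285,.017,-100,wrap=False,step=46)
t=grab('top');crop(t,140,180,80,80,7,'pics/t20.png')
st=robot.sense();Rm=R.from_quat(st['eef_rot']).as_matrix()
for dy in(-.026,0,.026): print((w2px(t,st['position']+Rm@[0,dy,.014])-[140,180])*7+3)
"
```

```text
t 26.6 pos [0.4723 0.0272 0.0803] jaw -100.2 d 0.2 w 0.0522 F [0.8 0.1 0.8] q7 -1.77
n rows 2 turn tool total [ 0.    -0.001 -0.004] shift in start tool frame mm [-1.5 -1.  63.3] in target frame [-1.5 -1.  63.3]
0.0, -0.0, -0.002, -0.8, -0.5, 31.7
0.0, -0.0, -0.002, -0.8, -0.5, 31.7
[114.54573748 293.31979544]
[196.21342763 307.44637554]
[277.87017529 321.57106284]
```

View pics/t20.png

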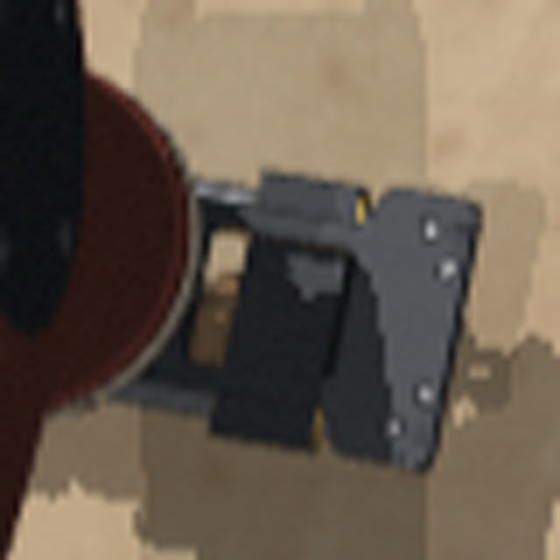

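>>> {"fn": "move_arm", "kwargs": {"motion": [[0,0,0,-1,-1,20,0.4],[0,0,0,0,0,20,0.4],[0,0,0,0,0,20,0.4],[0,0,0,0,0,0,0.4],[0,0,0,0,0,0,0.4]], "grip_force": 15}}

```text
time: 27.15
position: [0.4713, 0.0291, 0.0204]
eef_rot: [0.996, -0.089, 0.0, -0.0]
contact_force: [0.3, 0.2, 0.1]
grip_width: 0.0522
```

>>> {"fn": "move_arm", "kwargs": {"motion": [[0,0,0,0,0,3.5,0.4],[0,0,0,0,0,0,1],[0,0,0,0,0,0,1],[0,0,0,0,0,0,1],[0,0,0,0,0,0,1]]}}

```text
time: 27.65
position: [0.4705, 0.0292, 0.0158]
eef_rot: [0.996, -0.089, -0.0, -0.0]
contact_force: [0.1, -0.9, 3.3]
grip_width: 0.0297
```

>>> {"fn": "move_arm", "kwargs": {"motion": [[0,0,0,0,0,0,1],[0,0,0,0,0,0,1]]}}

```text
time: 27.85
position: [0.4705, 0.0292, 0.0157]
eef_rot: [0.996, -0.089, -0.0, -0.0]
contact_force: [-1.5, -0.6, 5.0]
grip_width: 0.0297
```

>>> {"fn": "move_arm", "kwargs": {"motion": [[0,0,0,0,0,-6,1],[0,0,0,0,0,-20,1],[0,0,0,0,0,-40,1],[0,0,0,0,0,0,1],[0,0,0,0,0,0,1]]}}

```text
time: 28.35
position: [0.4709, 0.0297, 0.0822]
eef_rot: [0.996, -0.088, 0.0, -0.001]
contact_force: [-0.2, -0.2, -1.2]
grip_width: 0.0299
```

```bash
python3 -c "
from h import *
plan(.6085,-.2118,.17,-37.4,wrap=False,step=46)
s=grab('scene');crop(s,150,110,80,80,7,'pics/s21.png')
"
```

```text
t 28.35 pos [0.4709 0.0297 0.0822] jaw -100.1 d 62.7 w 0.0299 F [-0.2 -0.2 -1.2] q7 -1.77
n rows 8 turn tool total [-1.000e-03 -2.000e-03 -1.095e+00] shift in start tool frame mm [178.1 213.3 -88.1] in target frame [-108.3  256.   -87.8]
-0.0, -0.0, -0.137, 22.3, 26.7, -11.0
-0.0, -0.0, -0.137, 18.4, 29.5, -11.0
-0.0, -0.0, -0.137, 14.2, 31.7, -11.0
-0.0, -0.0, -0.137, 9.8, 33.3, -11.0
-0.0, -0.0, -0.137, 5.1, 34.4, -11.0
-0.0, -0.0, -0.137, 0.4, 34.7, -11.0
-0.0, -0.0, -0.137, -4.4, 34.5, -11.0
-0.0, -0.0, -0.137, -9.0, 33.5, -11.0
```

View pics/s21.png

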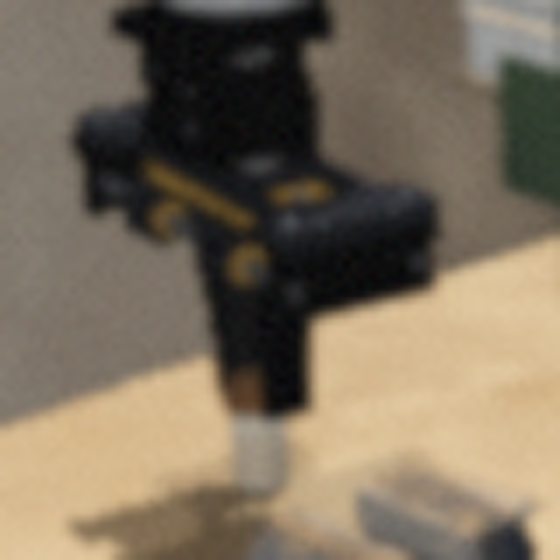

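>>> {"fn": "move_arm", "kwargs": {"motion": [[0,0,0,0,0,-45,1],[0,0,0,0,0,-40,1],[0,0,-0.137,22,27,0,1],[0,0,-0.137,18,30,0,1],[0,0,-0.137,14,32,0,1]]}}

```text
time: 28.9
position: [0.514, -0.0524, 0.1657]
eef_rot: [0.995, 0.095, -0.001, -0.001]
contact_force: [1.1, 0.4, -0.5]
grip_width: 0.0296
```

>>> {"fn": "move_arm", "kwargs": {"motion": [[0,0,-0.137,10,33,0,1],[0,0,-0.137,5,34,0,1],[0,0,-0.137,0,35,0,1],[0,0,-0.137,-4,32,0,1],[0,0,-0.137,-7,25,0,1]]}}

```text
time: 29.4
position: [0.5839, -0.1962, 0.1642]
eef_rot: [0.909, 0.417, -0.002, -0.001]
contact_force: [-0.2, -0.2, -0.1]
grip_width: 0.03
```

>>> {"fn": "move_arm", "kwargs": {"motion": [[0,0,0,0,0,0,1],[0,0,0,0,0,0,1]]}}

```text
time: 29.6
position: [0.5833, -0.1948, 0.1647]
eef_rot: [0.91, 0.414, -0.002, -0.001]
contact_force: [-0.6, -0.3, 0.0]
grip_width: 0.0296
```

```bash
python3 -c "
from h import *
plan(.6085,-.2118,.06,-37.4,wrap=False,step=46)
"
```

```text
t 29.6 pos [ 0.5833 -0.1948  0.1647] jaw -41.1 d 3.7 w 0.0296 F [-0.6 -0.3  0. ] q7 -0.22
n rows 3 turn tool total [-0.003  0.002 -0.065] shift in start tool frame mm [  4.   30.5 104.6] in target frame [  1.8  30.4 104.7]
-0.001, 0.001, -0.022, 1.3, 10.2, 34.9
-0.001, 0.001, -0.022, 1.1, 10.2, 34.9
-0.001, 0.001, -0.022, 0.9, 10.1, 34.9
```

>>> {"fn": "move_arm", "kwargs": {"motion": [[0,0,-0.065,4,30,5,1],[0,0,0,0,0,35,1],[0,0,0,0,0,35,1],[0,0,0,0,0,30,1],[0,0,0,0,0,0,1]]}}

```text
time: 30.1
position: [0.6064, -0.2078, 0.0567]
eef_rot: [0.896, 0.445, -0.003, -0.003]
contact_force: [-0.4, 1.2, -0.4]
grip_width: 0.0298
```

>>> {"fn": "move_arm", "kwargs": {"motion": [[0,0,0,0,0,0,1],[0,0,0,0,0,0,1]]}}

```text
time: 30.3
position: [0.6103, -0.2108, 0.0632]
eef_rot: [0.896, 0.445, 0.0, 0.0]
contact_force: [0.8, 0.2, -0.1]
grip_width: 0.03
```

```bash
python3 -c "
from h import *
plan(.6085,-.2118,.0265,-37.4,wrap=False,step=46)
s=grab('scene');crop(s,230,130,90,80,7,'pics/s22.png')
t=grab('top');crop(t,230,120,80,80,7,'pics/t22.png')
"
```

```text
t 30.3 pos [ 0.6103 -0.2108  0.0632] jaw -37.2 d -0.2 w 0.03 F [ 0.8  0.2 -0.1] q7 -0.06
n rows 1 turn tool total [ 0.001 -0.001  0.004] shift in start tool frame mm [-2.  -0.9 36.7] in target frame [-2.  -0.8 36.7]
0.001, -0.001, 0.004, -2.0, -0.9, 36.7
```

View pics/s22.png

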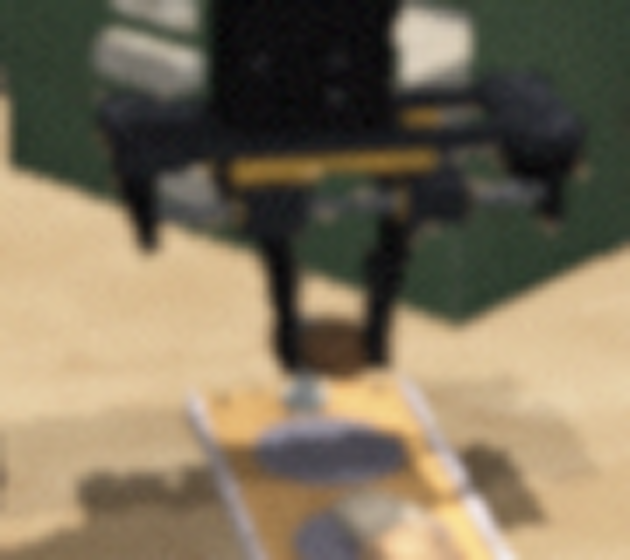

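View pics/t22.png

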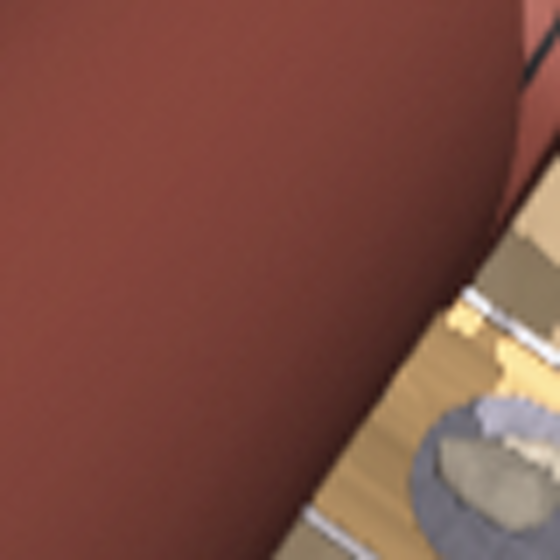

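>>> {"fn": "move_arm", "kwargs": {"motion": [[0,0,0,-2,-1,15,1],[0,0,0,0,0,15,1],[0,0,0,0,0,4,1],[0,0,0,0,0,0,1],[0,0,0,0,0,0,1]]}}

```text
time: 30.9
position: [0.607, -0.212, 0.0266]
eef_rot: [0.896, 0.445, -0.001, -0.001]
contact_force: [0.3, 1.3, 0.2]
grip_width: 0.0301
```

```bash
python3 -c "
from h import *
plan(.6085,-.2118,.0265,-37.4,wrap=False,step=46)"
```

```text
t 30.9 pos [ 0.607  -0.212   0.0266] jaw -37.2 d -0.2 w 0.0301 F [0.3 1.3 0.2] q7 -0.04
n rows 1 turn tool total [-0.002  0.001  0.003] shift in start tool frame mm [1.1 1.1 0.1] in target frame [1.1 1.1 0.1]
-0.002, 0.001, 0.003, 1.1, 1.1, 0.1
```

>>> {"fn": "move_arm", "kwargs": {"motion": [[0,0,0,1,1,0,1],[0,0,0,0,0,0.8,1],[0,0,0,0,0,0,1]]}}

```text
time: 31.2
position: [0.6087, -0.2117, 0.0264]
eef_rot: [0.896, 0.445, -0.001, -0.001]
contact_force: [0.7, 0.3, 0.0]
grip_width: 0.0298
```

>>> {"fn": "move_arm", "kwargs": {"motion": [[0,0,0,0,0,0.6,1],[0,0,0,0,0,0,1]]}}

```text
time: 31.4
position: [0.6087, -0.2117, 0.0259]
eef_rot: [0.896, 0.445, -0.0, -0.001]
contact_force: [-0.5, -0.2, -0.4]
grip_width: 0.0296
```

>>> {"fn": "move_arm", "kwargs": {"motion": [[0,0,0,0,0,0.6,1],[0,0,0,0,0,0,1]]}}

```text
time: 31.6
position: [0.6087, -0.2118, 0.0256]
eef_rot: [0.896, 0.445, -0.0, -0.001]
contact_force: [-0.9, -0.4, 2.7]
grip_width: 0.0297
```

Contact. Release.

>>> {"fn": "move_arm", "kwargs": {"motion": [[0,0,0,0,0,0,0.5],[0,0,0,0,0,0,0.4],[0,0,0,0,0,0,0.3],[0,0,0,0,0,-5,0.3],[0,0,0,0,0,-30,0.3]]}}

```text
time: 32.1
position: [0.6068, -0.2108, 0.0579]
eef_rot: [0.896, 0.445, -0.003, -0.002]
contact_force: [0.5, 0.1, 1.3]
grip_width: 0.0583
```

>>> {"fn": "move_arm", "kwargs": {"motion": [[0,0,0,0,0,-40,0.2],[0,0,0,0,0,-45,0],[0,0,0,0,0,-40,0],[0,0,0,0,0,0,0]]}}

```text
time: 32.5
position: [0.6114, -0.2135, 0.1918]
eef_rot: [0.896, 0.444, 0.003, 0.002]
contact_force: [0.0, -0.5, -0.3]
grip_width: 0.0832
```

```bash
python3 -c "
from h import *
plan(.4537,-.2,.19,-37.4,wrap=False,step=46)"
```

```text
t 32.5 pos [ 0.6114 -0.2135  0.1918] jaw -37.2 d -0.2 w 0.0832 F [ 0.  -0.5 -0.3] q7 -0.13
n rows 4 turn tool total [ 0.007 -0.004  0.003] shift in start tool frame mm [ -84.6 -133.7    0.6] in target frame [ -85.  -133.5    1.8]
0.002, -0.001, 0.001, -21.2, -33.4, 0.1
0.002, -0.001, 0.001, -21.2, -33.4, 0.2
0.002, -0.001, 0.001, -21.2, -33.4, 0.3
0.002, -0.001, 0.001, -21.2, -33.4, 0.4
```

>>> {"fn": "move_arm", "kwargs": {"motion": [[0,0,0,16,-45,0,0],[0,0,0,16,-45,0,0],[0,0,0,16,-45,0,0],[0,0,0,16,-45,0,0],[0,0,0,16,-45,0,0]]}}

```text
time: 33.0
position: [0.4766, -0.0107, 0.1851]
eef_rot: [0.896, 0.445, -0.0, -0.0]
contact_force: [0.0, 1.8, 0.9]
grip_width: 0.0872
```

```bash
python3 -c "
from h import *
import pickle
t=grab('top');pickle.dump(t,open('t23.pkl','wb'))
crop(t,230,120,90,85,8,'pics/t23.png');crop(t,300,180,80,75,8,'pics/t23b.png');s=grab('scene');crop(s,240,140,100,110,5,'pics/s23.png')
for p in[(.6085,-.2118),(.5576,-.2793),(.5062,-.3463),(.4537,-.4141)]:
  q=w2px(t,(*p,.01));print((q-[230,120])*8+3.5,(q-[300,180])*8+3.5)"
```

```text
[350.315863   394.23939523] [-209.684137    -85.76060477]
[576.38596801 558.20098613] [16.38596801 78.20098613]
[804.15881323 726.21611675] [244.15881323 246.21611675]
[1038.19447902  900.42504011] [478.19447902 420.42504011]
```

View pics/t23.png

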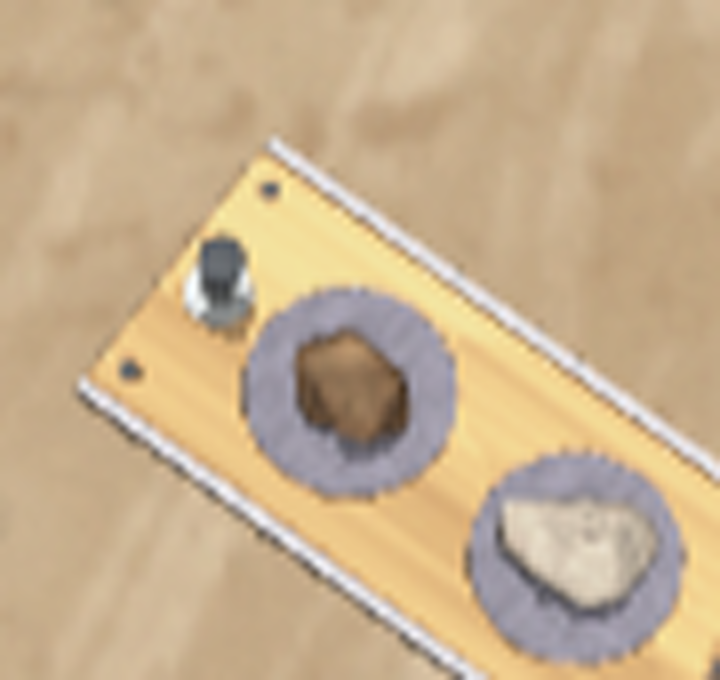

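View pics/t23b.png

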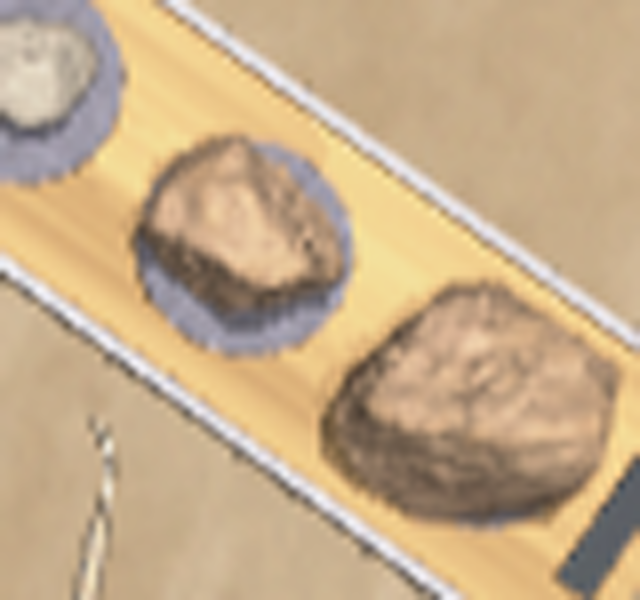

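View pics/s23.png

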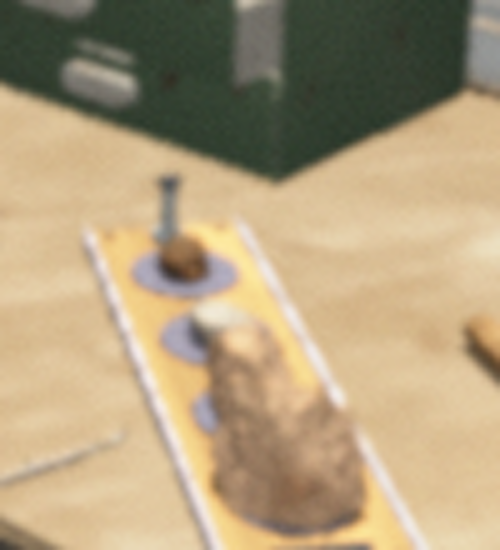

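```bash
python3 -c "
from h import *
plan(.4539,-.4141,.185,-37.4,wrap=False,step=46)"
```

```text
t 33.1 pos [ 0.4752 -0.0065  0.1851] jaw -36.8 d -0.6 w 0.0872 F [0.4 0.3 0. ] q7 -0.72
n rows 9 turn tool total [-0.005 -0.002  0.011] shift in start tool frame mm [-339.2  226.9   -1.4] in target frame [-3.367e+02  2.307e+02  1.000e-01]
-0.001, -0.0, 0.001, -37.7, 25.2, -0.2
-0.001, -0.0, 0.001, -37.7, 25.3, -0.1
-0.001, -0.0, 0.001, -37.6, 25.3, -0.1
-0.001, -0.0, 0.001, -37.6, 25.4, -0.1
-0.001, -0.0, 0.001, -37.6, 25.4, -0.1
-0.001, -0.0, 0.001, -37.5, 25.4, -0.1
-0.001, -0.0, 0.001, -37.5, 25.5, -0.0
-0.001, -0.0, 0.001, -37.5, 25.5, -0.0
-0.001, -0.0, 0.001, -37.4, 25.6, -0.0
```

>>> {"fn": "move_arm", "kwargs": {"motion": [[0,0,0.011,-38,25,0,0],[0,0,0,-38,25,0,0],[0,0,0,-38,25,0,0],[0,0,0,-38,25,0,0],[0,0,0,-38,25,0,0]]}}

```text
time: 33.6
position: [0.4603, -0.241, 0.1857]
eef_rot: [0.898, 0.44, 0.0, -0.0]
contact_force: [0.6, 0.3, 0.0]
grip_width: 0.0873
```

>>> {"fn": "move_arm", "kwargs": {"motion": [[0,0,0,-38,26,0,0],[0,0,0,-38,26,0,0],[0,0,0,-35,24,0,0],[0,0,0,-25,17,0,0],[0,0,0,0,0,0,0]]}}

```text
time: 34.1
position: [0.4479, -0.4087, 0.1852]
eef_rot: [0.9, 0.437, -0.002, 0.001]
contact_force: [-0.5, 0.6, -0.5]
grip_width: 0.0869
```

>>> {"fn": "move_arm", "kwargs": {"motion": [[0,0,0,0,0,0,0],[0,0,0,0,0,0,0]]}}

```text
time: 34.3
position: [0.4511, -0.4024, 0.1851]
eef_rot: [0.898, 0.44, -0.0, -0.001]
contact_force: [0.2, -0.3, -0.4]
grip_width: 0.0869
```

```bash
python3 -c "
from h import *
plan(.4539,-.4141,.11,-37.4,wrap=False,step=46)"
```

```text
t 34.3 pos [ 0.4511 -0.4024  0.1851] jaw -37.8 d 0.4 w 0.0869 F [ 0.2 -0.3 -0.4] q7 0.3
n rows 2 turn tool total [-0.002 -0.    -0.006] shift in start tool frame mm [-7.6  9.5 75.1] in target frame [-7.6  9.3 75.1]
-0.001, -0.0, -0.003, -3.8, 4.7, 37.6
-0.001, -0.0, -0.003, -3.8, 4.7, 37.6
```

>>> {"fn": "move_arm", "kwargs": {"motion": [[0,0,-0.006,-8,9,20,0],[0,0,0,0,0,35,0],[0,0,0,0,0,20,0],[0,0,0,0,0,0,0],[0,0,0,0,0,0,0]]}}

```text
time: 34.8
position: [0.4536, -0.4143, 0.1111]
eef_rot: [0.896, 0.443, -0.0, -0.001]
contact_force: [-0.2, -1.6, -0.2]
grip_width: 0.0873
```

```bash
python3 -c "
from h import *
plan(.4539,-.4141,.0385,-37.4,wrap=False,step=46)"
```

```text
t 34.8 pos [ 0.4536 -0.4143  0.1111] jaw -37.4 d -0.0 w 0.0873 F [-0.2 -1.6 -0.2] q7 0.37
n rows 2 turn tool total [-0.001  0.     0.   ] shift in start tool frame mm [ 0.3  0.2 72.6] in target frame [ 0.3  0.2 72.6]
-0.001, 0.0, 0.0, 0.2, 0.1, 36.3
-0.001, 0.0, 0.0, 0.2, 0.1, 36.3
```

>>> {"fn": "move_arm", "kwargs": {"motion": [[0,0,0,0,0,20,0],[0,0,0,0,0,20,0],[0,0,0,0,0,20,0],[0,0,0,0,0,12,0],[0,0,0,0,0,0,0]]}}

```text
time: 35.3
position: [0.453, -0.4145, 0.0382]
eef_rot: [0.897, 0.443, -0.001, -0.001]
contact_force: [-0.2, 1.0, -0.9]
grip_width: 0.0869
```

>>> {"fn": "move_arm", "kwargs": {"motion": [[0,0,0,0,0,0,0],[0,0,0,0,0,0,1],[0,0,0,0,0,0,1],[0,0,0,0,0,0,1],[0,0,0,0,0,0,1]], "grip_force": 35}}

```text
time: 35.8
position: [0.453, -0.4152, 0.0388]
eef_rot: [0.897, 0.442, -0.0, -0.0]
contact_force: [1.9, -0.9, -0.2]
grip_width: 0.0637
```

>>> {"fn": "move_arm", "kwargs": {"motion": [[0,0,0,0,0,0,1],[0,0,0,0,0,0,1],[0,0,0,0,0,0,1]]}}

```text
time: 36.1
position: [0.4531, -0.4152, 0.0387]
eef_rot: [0.897, 0.442, -0.0, -0.0]
contact_force: [1.3, 0.0, 4.0]
grip_width: 0.0634
```

>>> {"fn": "move_arm", "kwargs": {"motion": [[0,0,0,0,0,-5,1],[0,0,0,0,0,0,1],[0,0,0,-4,0,0,1],[0,0,0,0,0,0,1],[0,0,0,0,0,3.5,1]]}}

```text
time: 36.6
position: [0.4502, -0.4186, 0.04]
eef_rot: [0.897, 0.442, -0.0, -0.0]
contact_force: [0.3, 0.5, -4.8]
grip_width: 0.0634
```

>>> {"fn": "move_arm", "kwargs": {"motion": [[0,0,0,0,0,0,1]]}}

```text
time: 36.7
position: [0.4501, -0.4179, 0.0392]
eef_rot: [0.897, 0.442, -0.001, -0.001]
contact_force: [-0.2, 0.7, -4.8]
grip_width: 0.0635
```

>>> {"fn": "move_arm", "kwargs": {"motion": [[0,0,0,0,0,0.8,1],[0,0,0,0,0,0,1]]}}

```text
time: 36.9
position: [0.4504, -0.4182, 0.039]
eef_rot: [0.897, 0.442, -0.001, -0.001]
contact_force: [0.2, 0.1, -5.3]
grip_width: 0.0632
```

>>> {"fn": "move_arm", "kwargs": {"motion": [[0,0,0,0,0,0.6,1],[0,0,0,0,0,0,1]]}}

```text
time: 37.1
position: [0.4504, -0.4183, 0.0388]
eef_rot: [0.897, 0.442, -0.0, -0.0]
contact_force: [-0.6, -0.1, -2.4]
grip_width: 0.0632
```

>>> {"fn": "move_arm", "kwargs": {"motion": [[0,0,0,0,0,0.5,1],[0,0,0,0,0,0,1],[0,0,0,0,0,0,0.2],[0,0,0,0,0,0,0],[0,0,0,0,0,0,0]]}}

```text
time: 37.6
position: [0.4508, -0.4186, 0.0383]
eef_rot: [0.897, 0.442, -0.0, 0.0]
contact_force: [0.4, 0.1, 0.0]
grip_width: 0.0783
```

>>> {"fn": "move_arm", "kwargs": {"motion": [[0,0,0,0,0,0,0],[0,0,0,0,0,-10,0],[0,0,0,0,0,-30,0],[0,0,0,0,0,-45,0],[0,0,0,0,0,-45,0]]}}

```text
time: 38.1
position: [0.4501, -0.4183, 0.1699]
eef_rot: [0.897, 0.442, -0.001, -0.001]
contact_force: [0.8, 0.1, 0.0]
grip_width: 0.0869
```

>>> {"fn": "move_arm", "kwargs": {"motion": [[0,0,0,15,-35,-20,0],[0,0,0,25,-40,0,0],[0,0,0,30,-38,0,0],[0,0,0,35,-35,0,0],[0,0,0,35,-35,0,0]]}}

```text
time: 38.6
position: [0.3923, -0.2048, 0.1893]
eef_rot: [0.897, 0.441, 0.0, -0.0]
contact_force: [1.0, 1.6, -0.9]
grip_width: 0.0871
```

>>> {"fn": "move_arm", "kwargs": {"motion": [[0,0,0,38,-30,0,0],[0,0,0,38,-30,0,0],[0,0,0,38,-30,0,0],[0,0,0,38,-30,0,0],[0,0,0,0,0,0,0]]}}

```text
time: 39.1
position: [0.3899, -0.007, 0.1898]
eef_rot: [0.896, 0.445, -0.0, -0.001]
contact_force: [0.1, -1.4, -0.0]
grip_width: 0.0871
```

```bash
python3 -c "
from h import *
import pickle
st=robot.sense();print(st['time'],st['position'])
t=grab('top');pickle.dump(t,open('t24.pkl','wb'))
crop(t,260,170,140,110,5,'pics/t24.png');s=grab('scene');crop(s,240,140,100,110,5,'pics/s24.png');crop(t,230,120,170,140,4,'pics/t24w.png')"
```

```text
39.1 [ 0.38993377 -0.00703887  0.18977944]
```

View pics/t24.png

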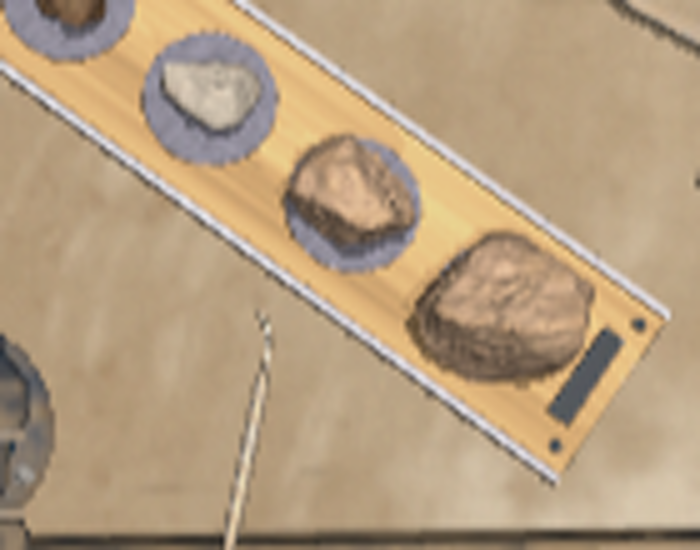

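View pics/s24.png

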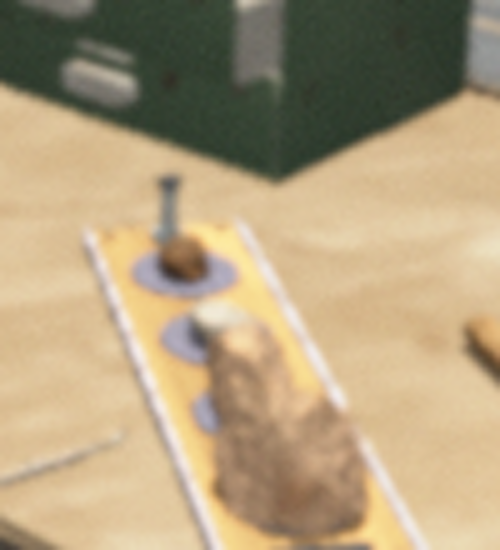

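View pics/t24w.png

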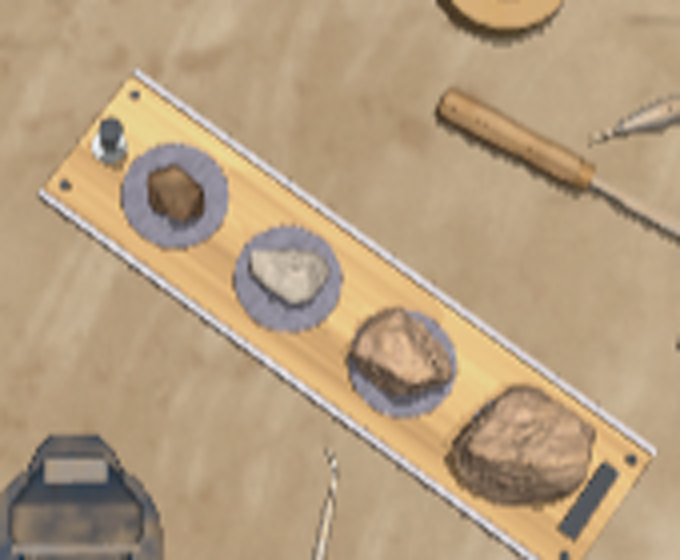

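```bash
python3 -c "
from h import *
print(robot.sense()['qd'].round(3));print(robot.close_job())"
```

```text
[ 0.02  -0.001  0.04  -0.003  0.007 -0.002  0.01 ]
the job is handed in; nothing more can be done
None
```

All four lumps are on their felt pads in size order, the same way up as found, and I handed the job in at about 39 s. From the post outward they are the clod, the chalk, stone_b and stone_c.

**Check after placing:** in the top view the clod, chalk and stone_b sit within about 2 mm of their pad centres.

**Correction to stone_c:** my first placing sat about 4–5 mm too close to the post. I picked it up again and moved it 4 mm away from the post. The last pictures show it moved and still upright. I did not measure its outline again, but going by the first measurement it should be within a few mm of centre. It is wider than its pad and covers it almost completely, so it is the one I am least sure of.

**Readings that disagreed:**
- The scene camera read about 4 mm off near the lumps, so I placed by the top camera.
- The chalk gripped at about 34.5 mm instead of the 32 mm given, but it stayed level while carried and on the pad.

The final pictures show the gripper clear of everything. I kept contact forces at a few newtons throughout, with the highest reading about 9 N as the lumps touched down.

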